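# Lock the sharpening stones in the wedge board

### The job

Set up the sharpening board: slide the dark oil stone, which already lies on the board, up against the square left-hand stop, and lay the pale finishing stone on the bed next to it, end to end along the back rail. Then hook the packing block's lip over the back rail and let it down flat on the bed at the free end of the finishing stone, and last push the wedge, thin end first, into the gap that is left before the tapered right-hand stop, and drive it in hard until the whole row is locked tight without gaps. Leave the things lying round the board alone.

Things in the scene. Friction and masses are not known exactly. Their poses are not given: they have to be found in the camera images.
- board: Wooden sharpening board screwed to the bench: bed 130 mm (x) by 420 mm (y), top 18 mm above the table. Origin: centre of the underside; x points to the back rail, away from the robot, y to the left, along the row. Packed row in board y, mm: oil stone 175 to 20, finishing stone 20 to -90, packing block -90 to -146, then the wedge. The wedge's space is open to the front and the back.
- left_stop_face (a point): Point on the bed at the foot of the square left stop's inner face (board x = 14, y = 175, z = 18 mm), opposite the middle of a 66 mm stone that lies against the rail. The stop is 22 mm high above the bed and reaches over board x = -25 to 59 mm.
- back_rail (a point): Point on top of the aluminium back rail, half-way along it (board x = 53, y = 16, z = 25 mm). The rail stands 7 mm above the bed and is 12 mm thick: board x = 47 to 59 mm, y = -143 to 175 mm.
- wedge_mouth (a point): Point on the bed in the middle of the front of the wedge's space, row packed (board x = -25, y = -160, z = 18 mm). The right stop (x = -25 to 59 mm, 22 mm high) has a tapered inner face: y = -174 mm at its front, -160 mm at its back, 1 in 6 like the wedge. Driven home, the wedge's step from tail to taper comes to about this x; 1 mm of gap in the row means 6 mm of wedge travel.
- oil_stone_mid (a point): Dark oil stone, 155 mm (its x) by 66 mm by 26 mm high, 0.33 to 0.68 kg; the point is its centre, 13 mm above its underside. It lies on the bed near the rail, its x axis along the board's y, some centimetres short of the left stop.
- fine_stone_mid (a point): Pale finishing stone on a dark wooden base of the same outline, together 56 mm (its x) by 110 mm (its y) by 26 mm high, 0.2 to 0.42 kg; the point is its centre, 13 mm above its underside. It lies on the table; on the board its y goes along the board's y.
- packing_grip (a point): Light wooden packing block, body 56 x 56 x 24 mm. On it an upright grip rib, 22 mm thick (x), 50 mm long (y), its top 46 mm above the underside; the point is in the rib, over the body's centre, 35 mm above the underside. The lip stands out of the back (+x) face: see packing.
- packing: The packing block; origin at the centre of its underside. Its 40 mm wide lip reaches from the back face (x = 28 mm) to x = 52 mm, 9 to 17 mm above the underside, and ends in a down-turned nose (x = 46 to 52 mm, down to 1.5 mm above the underside). The 18 mm slot between body and nose straddles the 12 mm rail.
- packing_nose (a point): Lower edge of the down-turned nose at the end of the packing block's lip, 49 mm behind (+x of) the block's centre and 2 mm above its underside; hooked, it lies behind the rail.
- wedge_tail (a point): Light wooden wedge with a steel band, 22 mm high: tail 45 mm long, 28 mm thick, parallel; then 96 mm of taper down to 12 mm. The point is the tail's centre, 11 mm above the underside. x points to the thin tip (tip at 118.5, step to the taper at 22.5, butt at -22.5 mm). The +y side (at 14 mm) is straight and bears on the packing block; the -y side slopes and bears on the right stop.
- wedge_tip (a point): Middle of the wedge's 12 mm thick thin end, at half its height.
- wedge: The wedge as a whole; origin under the middle of its length (48 mm from the tail's centre towards the tip), axes as for wedge_tail. Driven in with about 15 to 20 N it holds itself by friction.
- oil_stone: The oil stone as a whole; origin at the centre of its underside.
- fine_stone: The finishing stone as a whole; origin at the centre of its underside.
- graver: Graver with a wooden mushroom handle, 31 x 112 x 25 mm, lying in front and to the right of the board; a bystander.
- oil_bottle: Small oil bottle with a needle spout, 28 mm wide and 93 mm high, behind the board; a bystander.
- paste_tin: Round tin, 56 mm wide and 22 mm high, behind the board; a bystander.
- sanding_stick: Emery stick, 18 x 150 x 9 mm, lying in front and to the right of the board; a bystander.

How it is judged:
On the way, in this order (a step that is already met when the one before it is completed fails the run):
1. the finishing stone lies flat on the bed, in line between the oil stone and the right stop (z of fine_stone in the frame of board between 0.015 and 0.021 m and x of fine_stone in the frame of board above 0.004 m and y of fine_stone in the frame of board between -0.11 and 0 m), for 0.2 s.
2. the packing block sits flat on the bed with its lip over the back rail, to the right of the finishing stone (z of packing in the frame of board between 0.015 and 0.021 m and angle between packing's own z axis and vertical below 0.08 rad and x of packing_nose in the frame of board above 0.058 m and x of packing in the frame of board below 0.022 m and y of packing in the frame of fine_stone below -0.075 m), for 0.2 s.
3. the wedge's thin end is in the gap between packing block and right stop (x of wedge_tip in the frame of board above 0 m and z of wedge_tip in the frame of board below 0.036 m and y of wedge_tip in the frame of packing below -0.028 m), for 0.1 s.
At the end, for the whole second after the job is handed in: Oil stone, finishing stone and packing block flat on the bed, closed up on the left stop (within 2 to 3.5 mm) and near the rail (10 to 14 mm), the packing block's nose behind it; wedge flat and straight (3 degrees), tip 59 mm past the block's front, at rest and pressing on it with over 4 N (y of oil_stone in the frame of board above 0.0955 m and x of oil_stone in the frame of board above 0 m and z of each of oil_stone, fine_stone, packing in the frame of board below 0.021 m and y of fine_stone in the frame of board above -0.038 m and x of fine_stone in the frame of board above 0.009 m and angle between the y axis of fine_stone and the y axis of board, either way round below 0.06 rad and y of packing in the frame of board above -0.1215 m and x of packing_nose in the frame of board above 0.058 m and x of packing in the frame of board below 0.022 m and angle between each of packing, wedge's own z axis and vertical below 0.06 rad and x of wedge_tip in the frame of board above 0.05 m and angle between the x axis of wedge and the x axis of board, either way round below 0.06 rad and z of wedge in the frame of board below 0.022 m and contact force between wedge and packing above 4 N and linear speed of wedge below 0.01 m/s); the robot touches nothing.
It fails at once if a bystander (graver, oil bottle, tin, emery stick) is moved by more than 30 mm (distance of any of graver, oil_bottle, paste_tin, sanding_stick from where it was at the start of the episode above 0.03 m).
It also fails if it takes over 72 s, if anything falls off the work surface, if the arm or the gripper's body presses on something with over 40 N, if the wrist force passes 120 N, or if a joint passes its speed limit or range.

### The arm

A 6-joint arm with a two-finger parallel gripper is mounted at the origin on a cart in front of the work surface, level with it; the furniture and walls round the work are solid. World frame = base frame: x ahead of the robot, y to its left, z up, the work surface at z = 0. Lengths are in m, angles in rad, forces in N, time in s.
With the tool pointing down it reaches from about 0.3 to 0.875 m from the base axis. Payload 6.4 kg.
Tool frame: the origin (TCP) lies at the very end of the fingers, on their centre line; the grasp point (between the pads) lies 19 mm behind it (robot.grip_depth is the distance from the TCP to the grasp point, in m); x points along the fingers, z is the direction in which the jaws open and shut, and the axes are right-handed (so a half turn about x gives the same grasp; the last joint's range is limited). The gripper opens to 88 mm and grips with 3 to 60 N. Pads are 18 mm wide; open, the fingers measure 123 mm over their backs; the gripper's body (75 mm by 187 mm) begins 45 mm behind the grasp point.
Start: joints at [-1.486, 0.181, 1.607, -0, 1.354, -0.206], TCP at [0.165, -0.551, 0.239] pointing down, gripper open.
Joint ranges: [-2.99, 2.99], [-0.89, 2.07], [0.3, 2.58], [-1.14, 4.28], [0, 2.63], [-3.12, 3.12]. Speed limits (rad/s): [2.57, 2.57, 3.01, 3.14, 3.14, 3.14].

### API

Orientations are given as a unit quaternion [x, y, z, w].
In Python, from cell import robot, vision, order gives the robot as it stands.
- The arm moves only by the tool arm_command, never from a script. Its argument "increments" is text: rows parted by semicolons, each of 5 numbers parted by spaces: the finger opening in cm, from 0 to 8.81, then the shift along the world's x, y, z in cm, then the turn about the world's z in rad. A call has 1 to 5 rows; each row shifts and turns the commanded pose from where the row before left it; what a row does not reach is not made up. A row lasts 1/10 s, in which the tool goes at most 50 mm and 8.59 degrees, less where a joint would pass 70% of its speed; a pose out of reach is approached as far as the arm can. A call is refused whole if a number of a shift passes 5 or a number of a turn 0.15, either way. A call with a gripper value outside its range is refused whole. The fingers move at their own pace and stop on an object; "force" is the grip in N (left out, the last holds). Time passes only in rows, so rows that do not move let the fingers close. It gives the time, the measured TCP pose, the force and the opening at its end, in the units of the state.
- robot.state(): the state, without advancing time (a new reading comes with each control period).
- vision.read_camera(name): name is "scene" or "top" or "wrist"; returns (picture, depth): 400x640x3 uint8, red, green, blue; 400x640 float32, m along the optical axis (not along the pixel's ray), 0 where there is no reading.
- vision.camera_params(name): a dict with "camera_matrix" (3x3 intrinsics, pixels), "R" (3x3) and "t" (3): a world point X has camera coordinates R X + t; the wrist camera has in their place "T_tool_cam" (4x4, takes a point from camera to tool coordinates, whose origin is the TCP and whose axes are the tool frame's). Camera axes: x right, y down, z forward; pixel columns grow to the right and rows downward; lengths in m; the calibration is good to about 2 mm. A picture is of the moment at which its call begins: read the wrist's pose just before it. camera_params takes no time and is no camera call.
- order.sign_off(): hands the job in, once; it reports no verdict.
The state is a dict: "clock": time; "qpos": joint angles; "joint_velocities": joint speeds; "joint_torque": joint torques, N m; "position": TCP position; "tool_rot": TCP orientation; "ft_force": force on the tool from outside, world axes, zero at the start; "ft_torque": the same for the moment, N m; "finger_gap": opening from 0.0 (shut) to 1.0 (fully open).
Only numpy, scipy, OpenCV 4.12 (cv2) and the standard library are available. Lean on these libraries where they do the work, as an engineer would, in place of code of your own. Each camera call takes 0.05 s, during which the arm holds its last target.

## Working session

There is one attempt and no reset: what is moved stays moved. The work goes in short steps, Python scripts to look and compute and a tool call to move; the robot and the scene stay as the last step left them, time stands still between calls to the robot, and variables do not carry over. Pictures are saved under pics/ and viewed, and the job is handed in when it is done.

Besides the shell and the picture viewer there is one more tool, called after "Emit:" by a JSON object that holds its "api" and its "payload". arm_command: Moves the arm, as the interface text tells. Its arguments: {"type":"object","properties":{"increments":{"type":"string"},"force":{"type":"number"}},"required":["increments"]}

```bash
ls -la; mkdir -p pics
cat > h.py <<'E'
import numpy as np, cv2
from scipy.spatial.transform import Rotation as Rn
from cell import robot, vision, order
def cap(n,f=None):
    s=robot.state(); im,d=vision.read_camera(n)
    np.savez(f'{f or n}.npz',im=im,d=d,pos=s['position'],rot=s['tool_rot'])
    cv2.imwrite(f'pics/{f or n}.png',im[:,:,::-1]); return im,d,s
def world_map(n,f=None):
    z=np.load(f'{f or n}.npz'); p=vision.camera_params(n); K=np.array(p['camera_matrix']); d=z['d']
    v,u=np.mgrid[0:d.shape[0],0:d.shape[1]]
    X=np.stack([(u-K[0,2])/K[0,0]*d,(v-K[1,2])/K[1,1]*d,d],-1)
    if 'R' in p:
        return (X-np.array(p['t']))@np.array(p['R'])
    T=np.array(p['T_tool_cam']); X=X@T[:3,:3].T+T[:3,3]
    return X@Rn.from_quat(z['rot']).as_matrix().T+z['pos']
E
python3 - <<'E'
from h import *
print(robot.state())
for n in('scene','top','wrist'):
    cap(n); p=vision.camera_params(n); print(n,p)
E
```

```text
total 12
drwxr-xr-x  3 agent agent 4096 Dec  7 03:54 .
drwxr-xr-x 23 root  root  4096 Dec  7 03:54 ..
drwxr-xr-x  2 agent agent 4096 Dec  7 03:54 pics
{'clock': 0.0, 'qpos': array([-1.48630845e+00,  1.81452634e-01,  1.60798263e+00, -1.99310921e-05,
        1.35378485e+00, -2.06283428e-01]), 'joint_velocities': array([-0.00025542,  0.00165035,  0.0009559 ,  0.00095197, -0.00204012,
        0.00012114]), 'joint_torque': array([ 4.15714108e-03, -4.33854067e+01, -3.41853476e+01,  7.05368374e-02,
        3.84501368e-02, -1.31462771e-04]), 'position': array([ 0.16482283, -0.55033061,  0.2378721 ]), 'tool_rot': array([ 0.42271299,  0.56754929, -0.42186037,  0.56677629]), 'ft_force': array([ 0.29180986,  0.41582312, -0.53669705]), 'ft_torque': array([0.02342231, 0.03565105, 0.02407511]), 'finger_gap': 0.9997648289497069}
scene {'camera_matrix': array([[458.31602218,   0.        , 317.51420205],
       [  0.        , 458.31602218, 204.6765654 ],
       [  0.        ,   0.        ,   1.        ]]), 'R': array([[-0.87953351, -0.47578847, -0.00679243],
       [-0.31282348,  0.58891808, -0.745195
[... 353 characters left out ...]
 [-9.80237575e-01, -1.22988151e-03, -1.97820080e-01],
       [ 1.97822512e-01, -9.84407330e-03, -9.80188425e-01]]), 't': array([0.02842688, 0.5851855 , 1.34727645])}
wrist {'camera_matrix': array([[338.97473519,   0.        , 317.30520263],
       [  0.        , 338.97473519, 202.30330635],
       [  0.        ,   0.        ,   1.        ]]), 'T_tool_cam': array([[-5.37210511e-04, -3.02313320e-01,  9.53208460e-01,
        -1.45953658e-01],
       [-4.59061816e-04, -9.53208422e-01, -3.02313567e-01,
         7.84115682e-02],
       [ 9.99999750e-01, -5.99987632e-04,  3.73293082e-04,
        -7.70657348e-04],
       [ 0.00000000e+00,  0.00000000e+00,  0.00000000e+00,
         1.00000000e+00]])}
```

View pics/top.png

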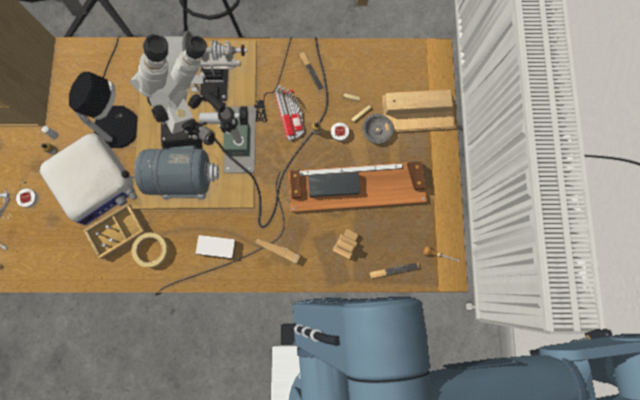

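View pics/scene.png

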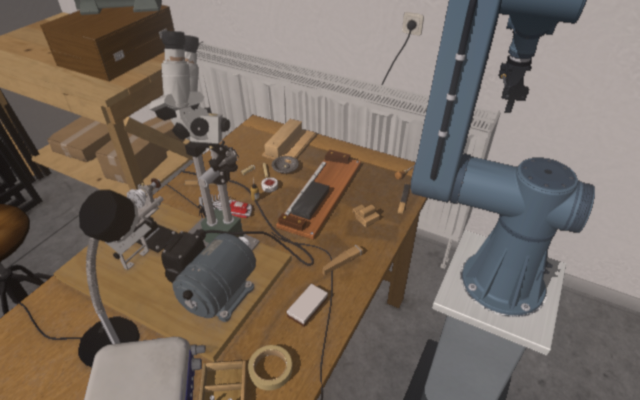

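Top view: board spans about (291–427, 163–213), the oil stone sits at (335,184), the finishing stone at (215,247), the wedge at (278,250) and the packing block at (347,244). The emery stick is at (395,270) and the graver near (440,253).

Run:
```python
from h import *
z=np.load('top.npz');im=z['im'][:,:,::-1]
c=cv2.resize(im[150:225,280:440],None,fx=5,fy=5,interpolation=cv2.INTER_CUBIC);cv2.imwrite('pics/t1.png',c)
c=cv2.resize(im[225:285,185:345+25],None,fx=4.3,fy=4.3,interpolation=cv2.INTER_CUBIC);cv2.imwrite('pics/t2.png',c)
W=world_map('top'); 
for n,(u,v) in dict(board=(360,205),oil=(335,184),fine=(215,247),wedge=(278,250),pack=(347,244),stick=(395,270),table=(320,270),lstop=(297,185),rstop=(418,178),rail=(360,170)).items(): print(n,W[v,u].round(4))
```

```text
board [ 0.5668 -0.1074  0.0088]
oil [ 0.6259 -0.0291  0.0407]
fine [0.4357 0.3304 0.0259]
wedge [0.4275 0.1428 0.0177]
pack [ 0.4426 -0.0627  0.0473]
stick [ 0.3683 -0.2089  0.0088]
table [0.3687 0.0164 0.0019]
lstop [0.624  0.0867 0.0342]
rstop [ 0.6455 -0.2836  0.0388]
rail [ 0.6751 -0.1083  0.0207]
```

View pics/t1.png

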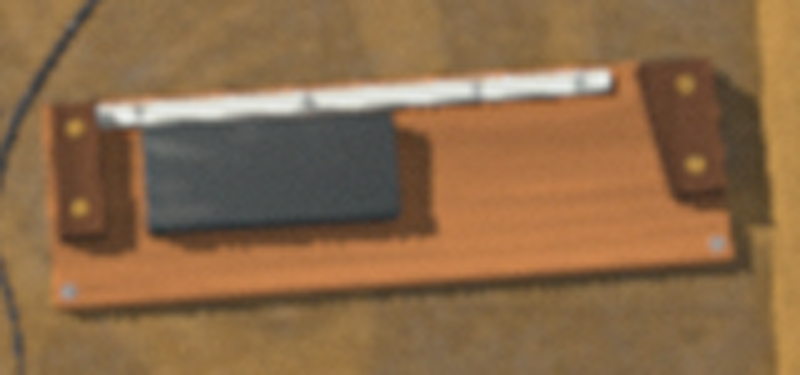

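View pics/t2.png

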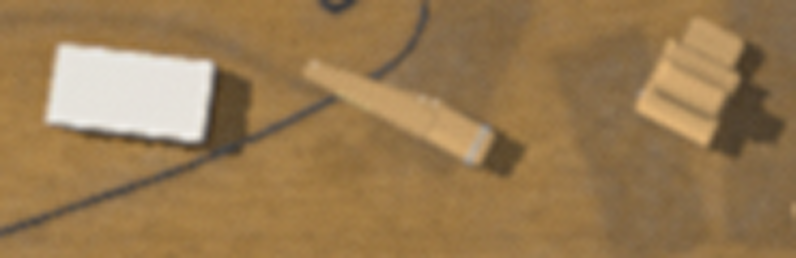

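Run:
```python
from h import *
s=robot.state();M=Rn.from_quat(s['tool_rot']).as_matrix();print(M.round(3),s['clock'])
# segment blobs via top height map
W=world_map('top');Z=W[...,2]
for n,(u0,u1,v0,v1,h) in dict(fine=(190,243,228,268,.015),pack=(325,368,225,265,.012),wedge=(250,305,232,270,.011)).items():
    m=(Z[v0:v1,u0:u1]>h); P=W[v0:v1,u0:u1][m]; r=cv2.minAreaRect(P[:,:2].astype(np.float32)*1000); print(n,r,np.median(P[:,2]).round(4))
```

```text
[[-0.     0.958  0.287]
 [ 0.001  0.287 -0.958]
 [-1.     0.    -0.001]] 0.15
fine ((399.53155517578125, 207.52755737304688), (371.5599365234375, 71.83763885498047), 71.70849609375) 0.0247
pack ((390.27838134765625, -32.192955017089844), (55.27504348754883, 216.48751831054688), 62.427947998046875) 0.0234
wedge ((401.22723388671875, 111.05052947998047), (224.84237670898438, 60.97219467163086), 51.279869079589844) 0.0211
```

Emit:
{"api": "arm_command", "payload": {"increments": "8.8 2.3 4.2 0 0; 8.8 2.3 4.2 0 0; 8.8 2.3 4.2 0 0; 8.8 2.3 4.2 0 0; 8.8 2.3 4.2 0 0"}}

```text
clock: 0.65
position: [0.2803, -0.339, 0.2385]
tool_rot: [0.423, 0.567, -0.422, 0.567]
ft_force: [0.8, -0.1, 0.0]
finger_gap: 1.0
```

Emit:
{"api": "arm_command", "payload": {"increments": "8.8 2.3 4.2 0 0; 8.8 2.3 4.2 0 0; 8.8 2.3 4.2 0 0; 8.8 2.3 4.2 0 0; 8.8 2.3 4.2 0 0"}}

```text
clock: 1.15
position: [0.3954, -0.129, 0.2388]
tool_rot: [0.422, 0.567, -0.422, 0.567]
ft_force: [0.1, -0.4, 0.2]
finger_gap: 0.999
```

Emit:
{"api": "arm_command", "payload": {"increments": "8.8 1 3 -1 0; 8.8 0 0 0 0; 8.8 0 0 0 0"}}

```text
clock: 1.45
position: [0.4047, -0.1003, 0.2284]
tool_rot: [0.421, 0.568, -0.422, 0.567]
ft_force: [-0.8, -0.8, 0.9]
finger_gap: 0.996
```

Run:
```python
from h import *
cap('wrist','w1'); print(robot.state()['position'])
```

```text
[ 0.40473261 -0.10119808  0.22871436]
```

View pics/w1.png

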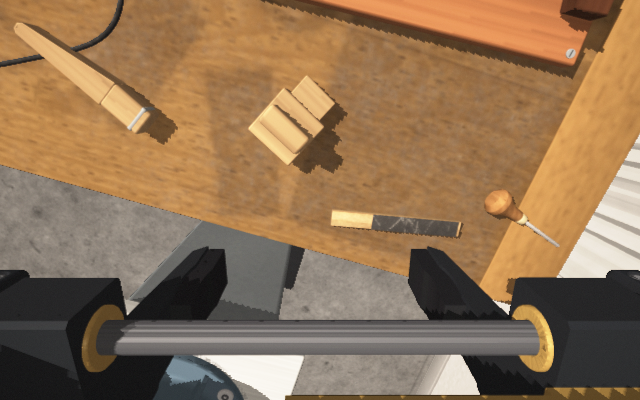

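Emit:
{"api": "arm_command", "payload": {"increments": "8.8 1 2 3 -0.12; 8.8 1 2 3 -0.12; 8.8 1 2 3 0; 8.8 0 0 0 0;8.8 0 0 0 0"}}

```text
clock: 2.0
position: [0.435, -0.042, 0.319]
tool_rot: [0.487, 0.512, -0.487, 0.513]
ft_force: [-0.6, -0.0, 0.1]
finger_gap: 1.001
```

Run:
```python
from h import *
cap('wrist','w2'); print(robot.state()['position'])
```

```text
[ 0.43436418 -0.04199382  0.3180071 ]
```

View pics/w2.png

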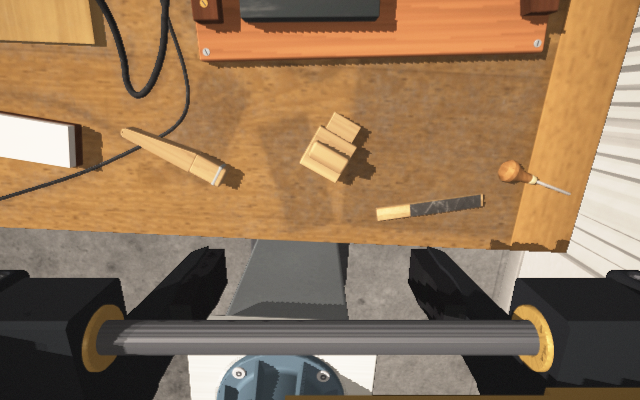

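Emit:
{"api": "arm_command", "payload": {"increments": "8.8 3.5 -1 0 0; 8.8 3.5 -1 0 0; 8.8 3.5 -1 0 0; 8.8 3.5 -1 0 0;8.8 3 -1 0 0"}}

```text
clock: 2.55
position: [0.6052, -0.0929, 0.3163]
tool_rot: [0.487, 0.513, -0.488, 0.511]
ft_force: [-0.2, -0.7, -0.8]
finger_gap: 0.996
```

Emit:
{"api": "arm_command", "payload": {"increments": "8.8 0 0 0 0;8.8 0 0 0 0"}}

```text
clock: 2.75
position: [0.6037, -0.092, 0.3163]
tool_rot: [0.487, 0.514, -0.488, 0.511]
ft_force: [-0.0, 0.3, 0.5]
finger_gap: 0.997
```

Run:
```python
from h import *
im,_,_=cap('wrist','w3'); print(robot.state()['position'])
c=cv2.resize(im[:220,150:600,::-1],None,fx=1.77,fy=1.77,interpolation=cv2.INTER_CUBIC);cv2.imwrite('pics/w3c.png',c)
```

```text
[ 0.60348605 -0.0915538   0.31715808]
```

View pics/w3.png

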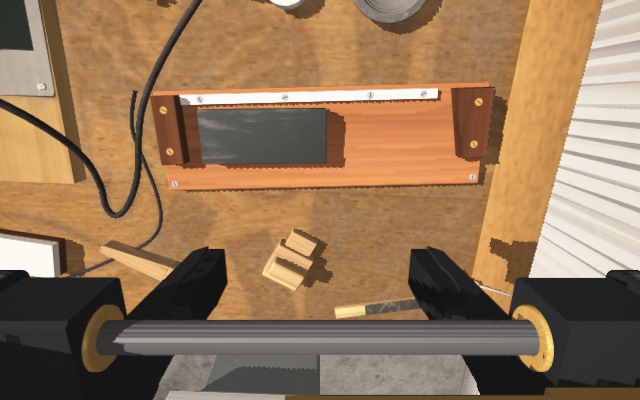

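```bash
cat >> h.py <<'E'
def ray(f,u,v,z,n='wrist'):
    q=np.load(f'{f}.npz'); p=vision.camera_params(n); K=np.array(p['camera_matrix'])
    d=np.array([(u-K[0,2])/K[0,0],(v-K[1,2])/K[1,1],1.])
    if 'R' in p:
        R=np.array(p['R']); o=-R.T@np.array(p['t']); w=R.T@d
    else:
        T=np.array(p['T_tool_cam']);M=Rn.from_quat(q['rot']).as_matrix()
        o=M@T[:3,3]+q['pos']; w=M@T[:3,:3]@d
    if z is None: return o,w/np.linalg.norm(w)
    return (o+w*(z-o[2])/w[2])
def tri(rs):
    A=np.zeros((3,3));b=np.zeros(3)
    for o,w in rs:
        P=np.eye(3)-np.outer(w,w);A+=P;b+=P@o
    return np.linalg.solve(A,b)
def crop(f,u0,v0,u1,v1,s,out):
    im=np.load(f'{f}.npz')['im'][v0:v1,u0:u1,::-1]
    cv2.imwrite(f'pics/{out}.png',cv2.resize(im,None,fx=s,fy=s,interpolation=cv2.INTER_CUBIC))
E
python3 - <<'E'
from h import *
crop('w3',145,75,345,205,4,'w3l');crop('w3',320,75,520,205,4,'w3r')
E
```

```text
(no output)
```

View pics/w3l.png

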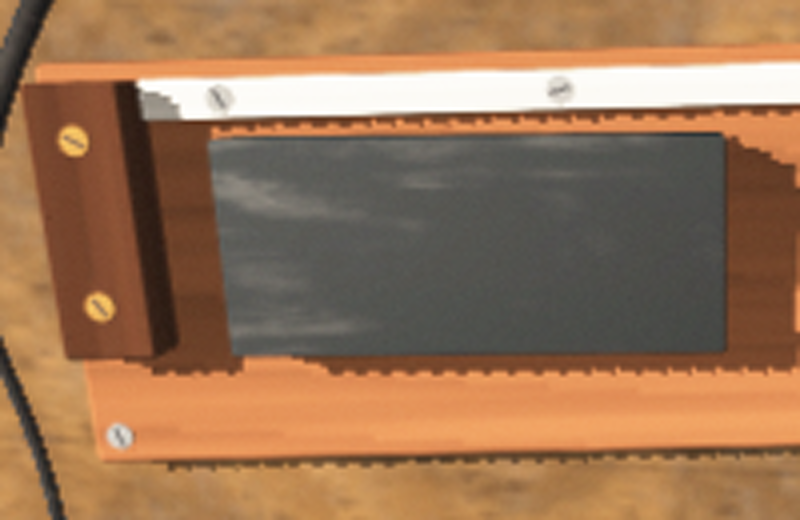

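View pics/w3r.png

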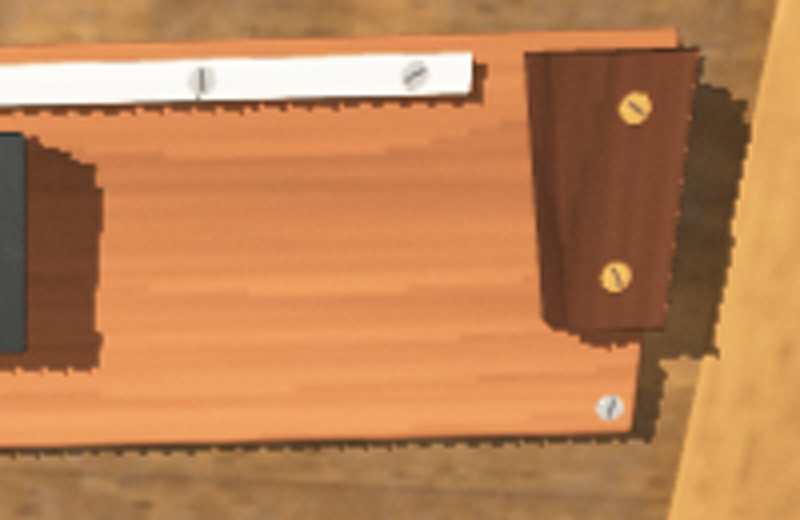

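```bash
cat > fit.py <<'E'
from h import *
def fit2(loc,W):
    loc=np.array(loc,float);W=np.array(W)[:,:2]; a=loc.mean(0);b=W.mean(0)
    A=loc-a;B=W-b; th=np.arctan2((A[:,0]*B[:,1]-A[:,1]*B[:,0]).sum(),(A*B).sum())
    R=np.array([[np.cos(th),-np.sin(th)],[np.sin(th),np.cos(th)]]); t=b-R@a
    return th,t,(W-(loc@R.T+t))*1000
E
python3 - <<'E'
from fit import *
L=[(-65,210,18,170.75,190.25),(65,210,18,154,92),(-65,-210,18,478,182.5),(65,-210,18,489.5,82.5),(59,-143,25,437.75,88.25),(47,-143,25,438,98.5),(47,175,25,180.75,105),(59,175,25,179.25,95.25)]
W=[ray('w3',u,v,z/1000) for _,_,z,u,v in L]
th,t,res=fit2([(a/1000,b/1000) for a,b,*_ in L],W);print('board',th,t,res.round(1).tolist())
C=[(209,141),(723,133),(726,352),(231,354)]
P=np.array([ray('w3',145+u/4,75+v/4,.044) for u,v in C]);R=np.array([[np.cos(th),-np.sin(th)],[np.sin(th),np.cos(th)]])
print('oil in board',((P[:,:2]-t)@R*1000).round(1))
# top cam check: board corners in t1 crop
L=[(-65,210,18,57,303),(-65,-210,18,733,262),(59,-143,25,610,70),(47,-143,25,611,92)]
W=[ray('top',280+u/5-.4,150+v/5-.4,z/1000,'top') for _,_,z,u,v in L]
print('top',fit2([(a/1000,b/1000) for a,b,*_ in L],W))
E
```

```text
board 0.07504412749285545 [ 0.62621342 -0.09663355] [[1.6, -2.1], [-1.2, -1.6], [1.3, 1.4], [-1.4, 2.1], [-0.4, 0.9], [-0.3, -0.4], [0.4, -0.2], [-0.1, -0.1]]
oil in board [[ 41.3 148.6]
 [ 39.5  -4.5]
 [-26.4  -4.2]
 [-23.  150.4]]
top (np.float64(0.061994980063235595), array([ 0.62628024, -0.09854025]), array([[ 0.32331643, -2.08298519],
       [ 0.26782552,  1.71230463],
       [ 0.78101759, -0.13519631],
       [-1.37215954,  0.50587687]]))
```

Run:
```python
from h import *
crop('w1',235,65,355,175,5,'w1p');crop('w2',280,100,380,195,5,'w2p');crop('w1',5,15,175,145,4.5,'w1w');crop('w2',105,110,255,200,5,'w2w')
```

```text
(no output)
```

View pics/w1p.png

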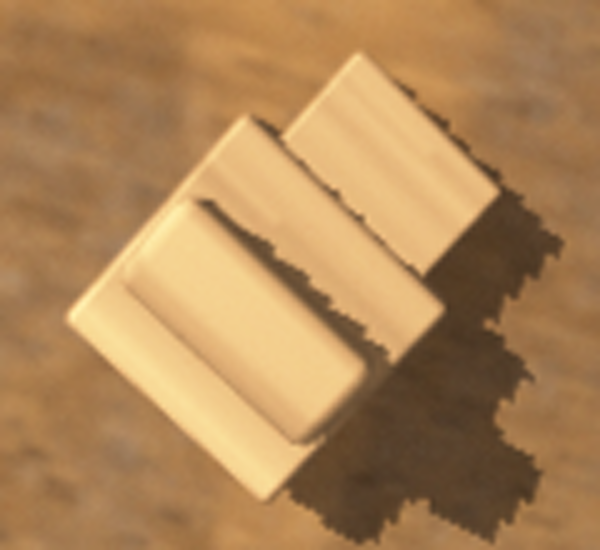

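View pics/w2p.png

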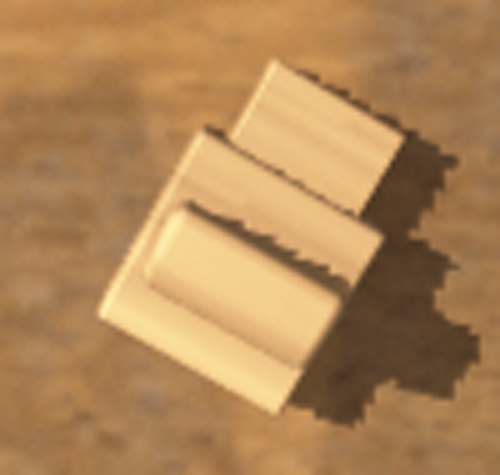

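View pics/w1w.png

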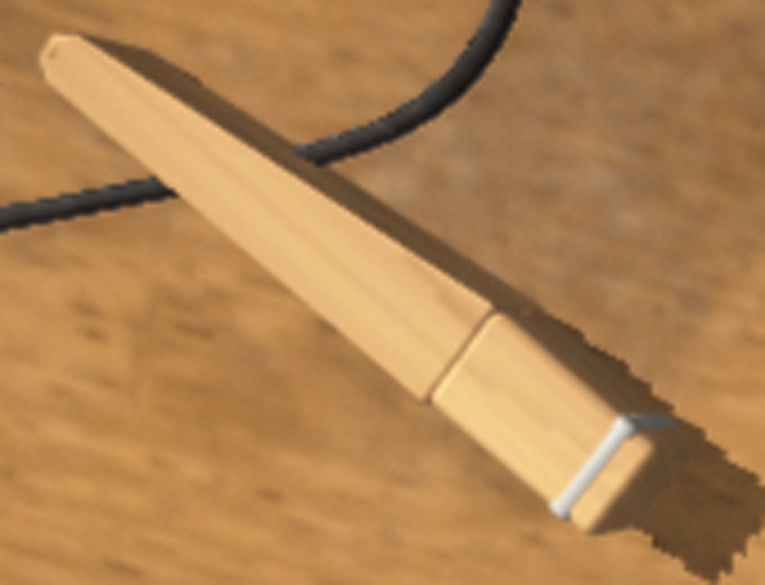

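View pics/w2w.png

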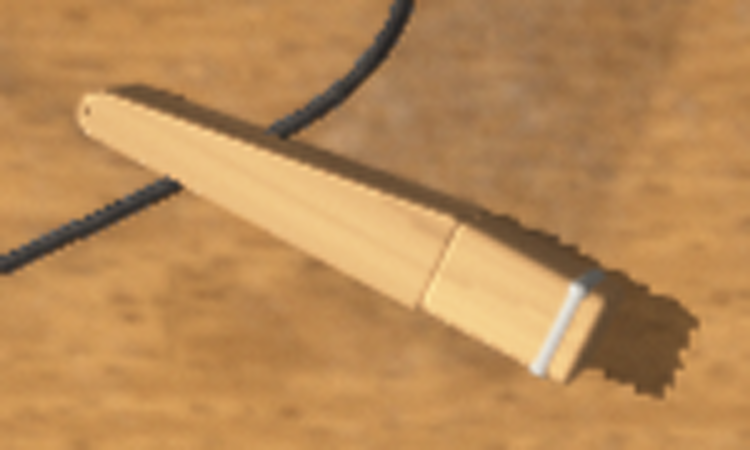

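Run:
```python
from fit import *
def w(f,u0,v0,s,p): return [(u0+(a+.5)/s-.5,v0+(b+.5)/s-.5) for a,b in p]
a=w('w1',235,65,5,[(247,118),(67,318),(265,500),(443,310)]);b=w('w2',280,100,5,[(205,130),(100,313),(278,413),(383,237)])
T=[tri([ray('w1',*p,None),ray('w2',*q,None)]) for p,q in zip(a,b)];print('pack tri',np.round(T,4).tolist())
loc=np.array([(28,28),(-28,28),(-28,-28),(28,-28)])/1000
for f,p in(('w1',a),('w2',b)): print(f,*fit2(loc,[ray(f,*q,.024) for q in p]))
a=w('w1',5,15,4.5,[(497,312),(432,400),(625,420),(555,510)]);b=w('w2',105,110,5,[(460,223),(420,307),(580,283),(538,370)])
T=[tri([ray('w1',*p,None),ray('w2',*q,None)]) for p,q in zip(a,b)];print('wedge tri',np.round(T,4).tolist())
tip1=w('w1',5,15,4.5,[(62,50)]);tip2=w('w2',105,110,5,[(92,105)])
for f,p,t in(('w1',a,tip1),('w2',b,tip2)):
    Q=[ray(f,*q,.022) for q in p]; loc=np.array([(22.5,-14),(22.5,14),(-14.5,-14),(-14.5,14)])/1000
    print(f,*fit2(loc,Q), 'tip',ray(f,*t[0],.022).round(4))
```

```text
pack tri [[0.4759, -0.0439, 0.0206], [0.4277, -0.0188, 0.0221], [0.4035, -0.0674, 0.0245], [0.4515, -0.0917, 0.0235]]
w1 -0.47231168834652837 [ 0.43979054 -0.0556486 ] [[-1.67167016 -0.70259257]
 [ 0.52914746 -1.23130695]
 [ 1.48917165  0.3547301 ]
 [-0.34664895  1.57916941]]
w2 -0.47370754450542807 [ 0.43972579 -0.05545168] [[-1.08372988 -0.66859138]
 [ 0.33113224 -1.10149861]
 [ 1.15373945  0.18547621]
 [-0.40114182  1.58461378]]
wedge tri [[0.4312, 0.1173, 0.0195], [0.408, 0.1295, 0.0186], [0.4173, 0.0852, 0.0235], [0.3935, 0.0968, 0.025]]
w1 1.091761041573237 [0.41079969 0.10332684] [[-1.84040937 -1.03963509]
 [ 0.24324318 -2.27933465]
 [ 0.50904866  1.89849349]
 [ 1.08811753  1.42047625]] tip [0.4576 0.2083 0.022 ]
w2 1.108771940050062 [0.41059567 0.10347049] [[-1.68272635 -0.91936666]
 [ 0.32150692 -1.48220381]
 [ 0.34818185  1.36549703]
 [ 1.01303759  1.03607344]] tip [0.4573 0.209  0.022 ]
```

Emit:
{"api": "arm_command", "payload": {"increments": "0 0.7 -0.8 -2 0.145; 0 0.7 -0.8 -2 0.145; 0 0.7 -0.8 -2 0.145; 0 0.7 -0.8 -2 0.145; 0 0.5 -0.8 -2 0.145"}}

```text
clock: 3.3
position: [0.6369, -0.131, 0.2185]
tool_rot: [0.272, 0.653, -0.272, 0.653]
ft_force: [-0.0, 0.3, 0.2]
finger_gap: 0.57
```

Emit:
{"api": "arm_command", "payload": {"increments": "0 0 0 -2 0.145; 0 0 0 -2 0.145; 0 0 0 -2 0.145; 0 0 0 -2 0.145; 0 0 0 -2 0.145"}}

```text
clock: 3.8
position: [0.6366, -0.1308, 0.1186]
tool_rot: [0.023, 0.707, -0.023, 0.707]
ft_force: [0.5, 0.4, -0.9]
finger_gap: 0.114
```

Run:
```python
from h import *
s=robot.state();M=Rn.from_quat(s['tool_rot']).as_matrix();print(s['position'],np.arctan2(M[1,2],M[0,2]),s['qpos'],s['finger_gap'])
for u,v in ((317,128),(340,130),(380,128)): print(ray('top',u,v,.02,'top').round(3),ray('top',u,v,.09,'top').round(3))
crop('top',290,90,440,170,5,'tb')
```

```text
[ 0.63661516 -0.13075397  0.11864432] -0.06414218605943024 [-3.84801160e-01  4.63855814e-01  1.49805107e+00 -7.99445733e-05
  1.17956268e+00 -3.20628488e-01] 0.11445204897107515
[0.812 0.025 0.02 ] [0.787 0.026 0.09 ]
[ 0.806 -0.048  0.02 ] [ 0.781 -0.043  0.09 ]
[ 0.813 -0.174  0.02 ] [ 0.788 -0.164  0.09 ]
```

View pics/tb.png

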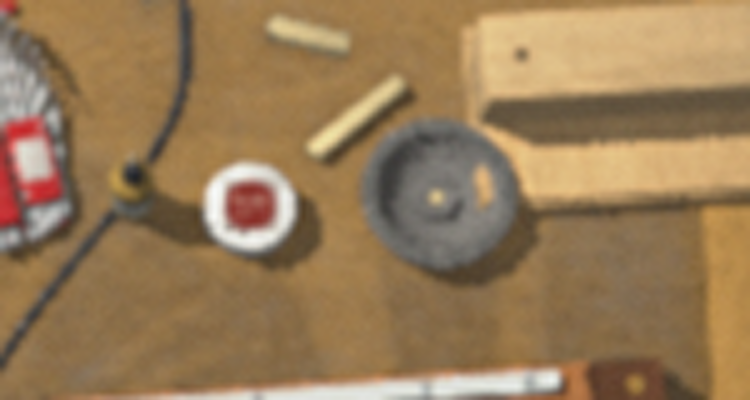

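Emit:
{"api": "arm_command", "payload": {"increments": "0 0 -0.1 -3.5 0.134; 0 0 0 -3.5 0; 0 0 0 -2.2 0; 0 0 0 0 0"}}

```text
clock: 4.2
position: [0.6339, -0.1307, 0.0234]
tool_rot: [-0.022, 0.709, 0.024, 0.704]
ft_force: [-0.2, -0.2, 0.6]
finger_gap: 0.004
```

Run:
```python
from h import *
cap('wrist','w4');s=robot.state();M=Rn.from_quat(s['tool_rot']).as_matrix();print(s['position'],np.arctan2(M[1,2],M[0,2]),s['ft_force'],s['finger_gap'])
```

```text
[ 0.63572401 -0.1313002   0.02578708] 0.06385064732660989 [0.12530351 0.31371469 0.0068681 ] 0.004310672547598081
```

View pics/w4.png

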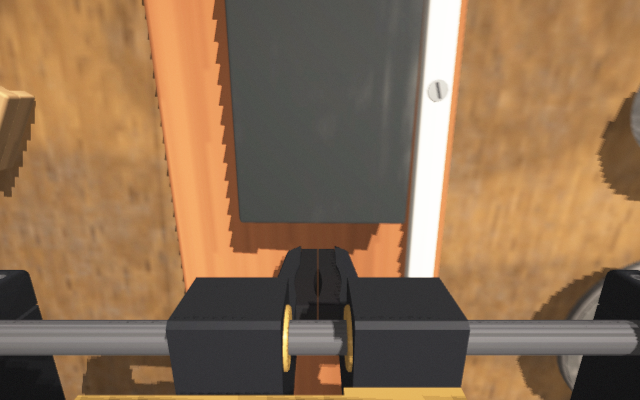

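Run:
```python
from h import *
t=np.array([.6262,-.0975])
a=ray('w4',429,2,.025);b=ray('w4',407,270,.025);print('rail front',a,b,'yaw',-np.arctan2(a[0]-b[0],a[1]-b[1]))
a2=ray('w4',462,2,.025);b2=ray('w4',435,270,.025);print('rail back',a2,b2,'yaw',-np.arctan2(a2[0]-b2[0],a2[1]-b2[1]))
f1=ray('w4',150,20,.018);f2=ray('w4',186,270,.018);print('bed front',f1,f2,-np.arctan2(f1[0]-f2[0],f1[1]-f2[1]))
print('oil',ray('w4',241,222,.044),ray('w4',404,222,.044), ray('w4',227,0,.044),ray('w4',424,0,.044))
```

```text
rail front [ 0.66871726 -0.01596556  0.025     ] [ 0.67649111 -0.12846288  0.025     ] yaw 0.06899278832952623
rail back [ 0.6810797 -0.0152038  0.025    ] [ 0.68974625 -0.12756749  0.025     ] yaw 0.07697713329574142
bed front [ 0.55979604 -0.02745246  0.018     ] [ 0.56837372 -0.13960617  0.018     ] 0.07633293198256377
oil [ 0.60187699 -0.10176949  0.044     ] [ 0.66619371 -0.09750738  0.044     ] [ 0.59760271 -0.02422455  0.044     ] [ 0.66190977 -0.02026428  0.044     ]
```

Emit:
{"api": "arm_command", "payload": {"increments": "0 -0.07 1 0 0; 0 -0.07 1 0 0; 0 -0.07 1 0 0; 0 -0.07 0.9 0 0; 0 0 0 0 0"}}

```text
clock: 4.75
position: [0.6362, -0.0917, 0.0286]
tool_rot: [-0.024, 0.706, 0.023, 0.708]
ft_force: [-0.1, 0.0, 0.1]
finger_gap: 0.01
```

Emit:
{"api": "arm_command", "payload": {"increments": "0 -0.02 0.3 0 0; 0 -0.01 0.2 0 0; 0 0 0.1 0 0; 0 0 0 0 0"}}

```text
clock: 5.15
position: [0.6361, -0.0882, 0.0284]
tool_rot: [-0.024, 0.706, 0.022, 0.708]
ft_force: [0.2, -5.7, 6.1]
finger_gap: 0.01
```

Emit:
{"api": "arm_command", "payload": {"increments": "0 0 0.1 0 0; 0 0 0.1 0 0; 0 0 0 0 0"}}

```text
clock: 5.45
position: [0.6361, -0.0864, 0.0284]
tool_rot: [-0.024, 0.706, 0.022, 0.708]
ft_force: [0.6, -5.3, 5.2]
finger_gap: 0.003
```

Run:
```python
from h import *
cap('wrist','w5');s=robot.state();print(s['position'],s['ft_force'])
```

```text
[ 0.63608473 -0.08641721  0.02836014] [ 0.7908264  -6.75286217  4.93792578]
```

View pics/w5.png

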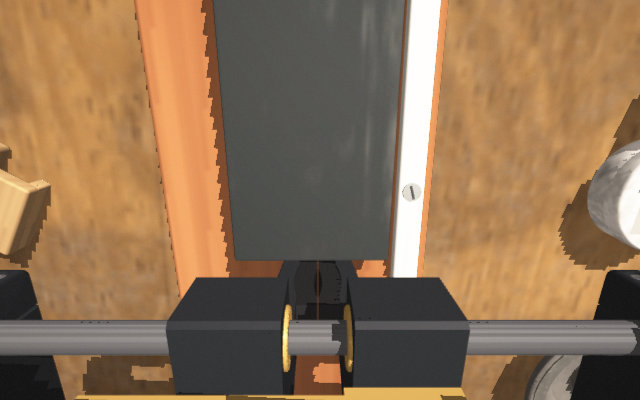

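Emit:
{"api": "arm_command", "payload": {"increments": "0 -0.01 0.2 0 0; 0 0 0 0 0"}}

```text
clock: 5.7
position: [0.6365, -0.0862, 0.0284]
tool_rot: [-0.025, 0.705, 0.021, 0.708]
ft_force: [1.8, -12.3, 0.9]
finger_gap: 0.003
```

Emit:
{"api": "arm_command", "payload": {"increments": "0 -0.01 0.2 0 0; 0 0 0 0 0"}}

```text
clock: 5.9
position: [0.637, -0.086, 0.0285]
tool_rot: [-0.025, 0.705, 0.02, 0.709]
ft_force: [4.1, -19.0, -1.4]
finger_gap: 0.004
```

Emit:
{"api": "arm_command", "payload": {"increments": "0 0.07 -1.2 0 0; 0 0 0 3 0; 0 0 0 4 0; 2 -1 1 4 0; 5 -2 4 1 0"}}

```text
clock: 6.4
position: [0.6087, -0.0456, 0.1522]
tool_rot: [-0.022, 0.704, 0.02, 0.71]
ft_force: [1.1, 0.1, 0.9]
finger_gap: 0.165
```

Emit:
{"api": "arm_command", "payload": {"increments": "8.8 -2.2 4.2 1 0; 8.8 -2.2 4.2 1 0; 8.8 -2.2 4.2 1 0; 8.8 -2.2 4.2 0 0; 8.8 -2.2 4.2 0 0"}}

```text
clock: 6.9
position: [0.4938, 0.1691, 0.1772]
tool_rot: [-0.022, 0.707, 0.023, 0.707]
ft_force: [0.9, 0.2, -0.8]
finger_gap: 0.618
```

Emit:
{"api": "arm_command", "payload": {"increments": "8.8 -2.2 4.2 0 0; 8.8 -2.2 4.2 0 0; 8.8 -2.2 4 0 0; 8.8 0 0 0 0;8.8 0 0 0 0"}}

```text
clock: 7.4
position: [0.4283, 0.2919, 0.1766]
tool_rot: [-0.024, 0.707, 0.024, 0.706]
ft_force: [1.1, -1.1, 0.1]
finger_gap: 1.001
```

Run:
```python
from h import *
cap('wrist','w6');s=robot.state();print(s['position'],s['ft_force'])
```

```text
[0.42906559 0.29103801 0.17664362] [ 0.34536711 -0.09790535 -0.1794006 ]
```

View pics/w6.png

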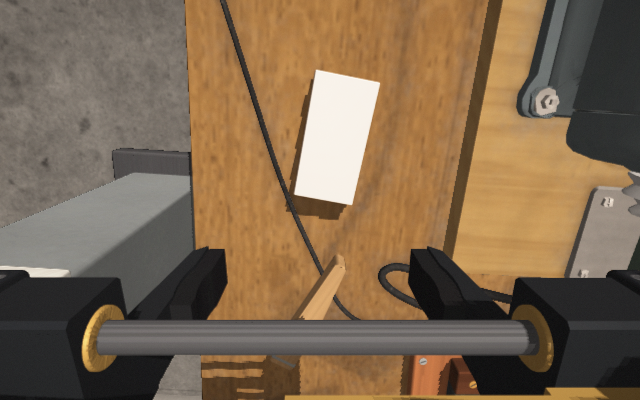

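Run:
```python
from fit import *
p=[(317,70),(380,83),(352,205),(295,195)]
# image up=+y, right=+x : local (x right) corners
loc=np.array([(-28,55),(28,55),(28,-55),(-28,-55)])/1000
print(fit2(loc,[ray('w6',*q,.026) for q in p]))
t=[(60,44),(214,62)]; t=[(185+a/4.3-.4,225+b/4.3-.4) for a,b in t]
# top image: (60,44)=left/back -> +y,+x = p[1]; (214,62)= -y,+x = p[2]
for a,b in zip(t,(p[1],p[2])): print('tri',tri([ray('top',*a,None,'top'),ray('w6',*b,None)]))
W=world_map('wrist','w6');print(W[130,340],W[240,360])
```

```text
(np.float64(-0.11915238400343241), array([0.44103701, 0.33313197]), array([[ 1.40710321, -1.04515387],
       [-1.63896259, -0.92491289],
       [-1.29779128,  1.28434882],
       [ 1.52965066,  0.68571793]]))
tri [0.47415752 0.38357615 0.0174414 ]
tri [0.46101491 0.27451764 0.01984081]
[0.44412378 0.34326975 0.02571144] [0.47612491 0.23127893 0.00097598]
```

Emit:
{"api": "arm_command", "payload": {"increments": "8.8 0.6 2.1 -3.5 -0.1; 8.8 0.6 2.1 -3.5 -0.09; 8.8 0 0 -3.5 0; 8.8 0 0 -2 0; 8.8 0 0 0 0"}}

```text
clock: 7.95
position: [0.4398, 0.3304, 0.0483]
tool_rot: [0.044, 0.708, -0.047, 0.703]
ft_force: [-0.7, -0.8, 0.1]
finger_gap: 0.999
```

Run:
```python
from h import *
cap('wrist','w7');s=robot.state();M=Rn.from_quat(s['tool_rot']).as_matrix();print(s['position'],np.arctan2(M[1,2],M[0,2]))
```

```text
[0.44109709 0.33128543 0.05039027] -0.12836327349162774
```

View pics/w7.png

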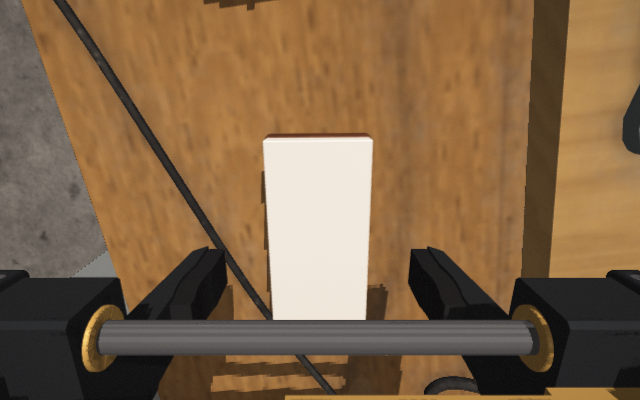

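Emit:
{"api": "arm_command", "payload": {"increments": "8.8 0 0.1 -2 0; 8.8 0 0 -1.9 0; 8.8 0 0 0 0; 5 0 0 0 0; 5 0 0 0 0", "force": 30}}

```text
clock: 8.5
position: [0.4428, 0.3344, 0.0146]
tool_rot: [0.045, 0.705, -0.044, 0.707]
ft_force: [0.7, -0.3, -0.2]
finger_gap: 0.838
```

Emit:
{"api": "arm_command", "payload": {"increments": "5 0 0 0 0; 5 0 0 0 0;5 0 0 0 0"}}

```text
clock: 8.8
position: [0.4413, 0.3344, 0.0135]
tool_rot: [0.045, 0.706, -0.044, 0.706]
ft_force: [-2.1, -0.4, 6.3]
finger_gap: 0.632
```

Emit:
{"api": "arm_command", "payload": {"increments": "5 0 0 2 0; 5 0 0 4 0; 5 1 -2.4 4 0.05; 5 1.8 -4.2 0 0.05; 5 1.8 -4.2 0 0.05"}}

```text
clock: 9.3
position: [0.4881, 0.2257, 0.1141]
tool_rot: [-0.01, 0.706, 0.01, 0.708]
ft_force: [0.8, 0.8, -4.4]
finger_gap: 0.634
```

Emit:
{"api": "arm_command", "payload": {"increments": "5 1.8 -4.2 0 0.05; 5 1.8 -4.2 0 0; 5 1.8 -4.2 0 0; 5 1.8 -4.2 0 0; 5 1.8 -4.2 0 0"}}

```text
clock: 9.8
position: [0.5771, 0.0144, 0.112]
tool_rot: [-0.026, 0.707, 0.026, 0.706]
ft_force: [1.3, 0.8, -3.9]
finger_gap: 0.634
```

Emit:
{"api": "arm_command", "payload": {"increments": "5 1.8 -4.2 0 0; 5 1.8 -4.2 0 0; 5 1.8 -4.2 -1 0; 5 1.2 -2.5 -1 0; 5 0 0 0 0"}}

```text
clock: 10.3
position: [0.6428, -0.1387, 0.0902]
tool_rot: [-0.025, 0.708, 0.025, 0.706]
ft_force: [-0.0, -0.2, -3.8]
finger_gap: 0.63
```

Run:
```python
from h import *
cap('wrist','w8');s=robot.state();M=Rn.from_quat(s['tool_rot']).as_matrix();print(s['position'],np.arctan2(M[1,2],M[0,2]),s['finger_gap'],s['ft_force'])
```

```text
[ 0.64225915 -0.1363732   0.09063217] 0.07121519006088699 0.6325036797918916 [ 0.00554138  1.78048832 -3.88509604]
```

View pics/w8.png

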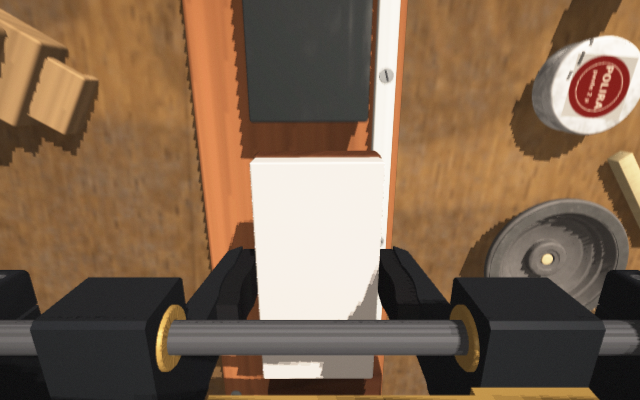

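Run:
```python
from h import *
th=.072;R=np.array([[np.cos(th),-np.sin(th)],[np.sin(th),np.cos(th)]])
s=np.load('w8.npz')['pos'][:2]
for n,u,v,z in (('stone far L',252,158,.104),('far R',381,157,.104),('near L',264,378,.104),('near R',374,378,.104),('oil R',369,121,.044),('oil L',250,121,.044),('rail f',375,130,.025),('rail f2',377,20,.025),('rail b',404,10,.025)):
    p=ray('w8',u,v,z); print(n,p.round(4),'tool-rel board mm',((p[:2]-s)@R*1000).round(1))
```

```text
stone far L [ 0.6134 -0.0853  0.104 ] tool-rel board mm [-25.5  55.4]
far R [ 0.6639 -0.0813  0.104 ] tool-rel board mm [25.1 55.7]
near L [ 0.6205 -0.1936  0.104 ] tool-rel board mm [-26.3 -53.2]
near R [ 0.6742 -0.1897  0.104 ] tool-rel board mm [ 27.6 -53.1]
oil R [ 0.6666 -0.0717  0.044 ] tool-rel board mm [28.5 65.1]
oil L [ 0.601  -0.0762  0.044 ] tool-rel board mm [-37.3  65.3]
rail f [ 0.6737 -0.0779  0.025 ] tool-rel board mm [35.2 58.4]
rail f2 [ 0.6676 -0.0179  0.025 ] tool-rel board mm [ 33.3 118.7]
rail b [ 0.6818 -0.0119  0.025 ] tool-rel board mm [ 48.  123.6]
```

Emit:
{"api": "arm_command", "payload": {"increments": "5 0.3 0.7 -2 0; 5 0 0 -2 0; 5 0 0 -1.5 0; 5 0 0 0 0"}}

```text
clock: 10.75
position: [0.6467, -0.1276, 0.0392]
tool_rot: [-0.027, 0.706, 0.026, 0.707]
ft_force: [-1.7, -2.2, 3.3]
finger_gap: 0.634
```

Emit:
{"api": "arm_command", "payload": {"increments": "5 0 0 -0.3 0; 5 0 0 -0.2 0; 5 0 0 0 0"}}

```text
clock: 11.05
position: [0.6469, -0.1277, 0.0389]
tool_rot: [-0.027, 0.706, 0.026, 0.707]
ft_force: [-16.5, 1.7, 34.0]
finger_gap: 0.63
```

Emit:
{"api": "arm_command", "payload": {"increments": "5 0 0 1.2 0; 5 0 0 0 0"}}

```text
clock: 11.25
position: [0.6472, -0.1272, 0.0466]
tool_rot: [-0.027, 0.706, 0.026, 0.708]
ft_force: [-0.5, 0.4, -4.8]
finger_gap: 0.629
```

Run:
```python
from h import *
cap('wrist','w9');s=robot.state();M=Rn.from_quat(s['tool_rot']).as_matrix();print(s['position'],np.arctan2(M[1,2],M[0,2]),s['finger_gap'],s['ft_force'])
```

```text
[ 0.64658616 -0.12709921  0.04531445] 0.07483863784325237 0.6307039160679424 [-0.36377144 -0.99129785 -4.2931511 ]
```

View pics/w9.png

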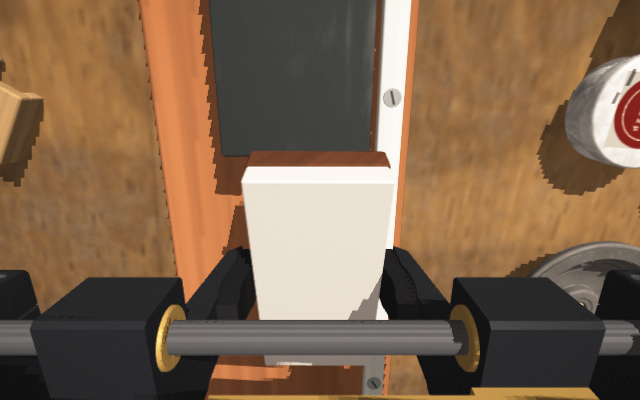

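Run:
```python
from h import *
th=.072;R=np.array([[np.cos(th),-np.sin(th)],[np.sin(th),np.cos(th)]])
s=np.load('w9.npz')['pos'][:2];Z=.0453
for n,u,v,z in (('far L top',242,182,Z+.0135),('far R top',393,182,Z+.0135),('far L bot',249,152,Z-.0125+.002),('far R bot',389,153,Z-.0125+.002),('near L',265,362,Z+.0135),('near R',375,365,Z+.0135),('oil R',373,156,.044),('oil L',221,156,.044),('oil R far',377,5,.044),('rail f',378,145,.025),('rail f2',384,10,.025),('rail b',400,220,.025),('rail b',418,10,.025),('rail f low',360,392,.025)):
    p=ray('w9',u,v,z); print(n,p.round(4),'tool-rel board mm',((p[:2]-s)@R*1000).round(1))
W=world_map('wrist','w9')
for u,v in ((320,200),(320,300),(260,250),(375,250),(300,100),(390,60),(180,250),(90,300)): print((u,v),W[v,u].round(4))
```

```text
far L top [ 0.6133 -0.0843  0.0588] tool-rel board mm [-30.8  45.2]
far R top [ 0.6744 -0.0798  0.0588] tool-rel board mm [30.6 45.3]
far L bot [ 0.6114 -0.0761  0.0348] tool-rel board mm [-32.   53.5]
far R bot [ 0.6766 -0.0717  0.0348] tool-rel board mm [33.3 53.2]
near L [ 0.6251 -0.1739  0.0588] tool-rel board mm [-25.4 -45. ]
near R [ 0.6787 -0.1718  0.0588] tool-rel board mm [ 28.2 -46.8]
oil R [ 0.6676 -0.0722  0.044 ] tool-rel board mm [24.4 53.3]
oil L [ 0.6009 -0.0772  0.044 ] tool-rel board mm [-42.6  53.2]
oil R far [ 0.6619 -0.0136  0.044 ] tool-rel board mm [ 22.8 112.3]
rail f [ 0.6728 -0.0697  0.025 ] tool-rel board mm [29.7 55.5]
rail f2 [ 0.6679 -0.0108  0.025 ] tool-rel board mm [ 29.  114.6]
rail b [ 0.6895 -0.1079  0.025 ] tool-rel board mm [43.6 16.1]
rail b [ 0.6828 -0.0097  0.025 ] tool-rel board mm [ 43.9 114.6]
rail f low [ 0.6815 -0.2246  0.025 ] tool-rel board mm [ 27.2 -99.7]
(320, 200) [ 0.6449 -0.0846  0.075 ]
(320, 300) [ 0.6488 -0.1339  0.0638]
(260, 250) [ 0.6226 -0.1096  0.0681]
(375, 250) [ 0.6684 -0.1052  0.0701]
(300, 100) [ 0.6342 -0.051   0.0444]
(390, 60) [ 0.6736 -0.0307  0.0238]
(180, 250) [ 0.5704 -0.1373  0.0185]
(90, 300) [ 0.5929 -0.0966  0.1256]
```

Emit:
{"api": "arm_command", "payload": {"increments": "5 -0.15 -0.9 0 0; 5 0 0 -0.5 0; 5 0 0 -0.4 0; 5 0 0 0 0", "force": 15}}

```text
clock: 11.7
position: [0.6443, -0.1367, 0.0345]
tool_rot: [-0.026, 0.707, 0.026, 0.706]
ft_force: [-0.8, -0.0, -3.0]
finger_gap: 0.632
```

Emit:
{"api": "arm_command", "payload": {"increments": "5 0 0 -0.2 0; 5 0 0 -0.2 0; 5 0 0 0 0"}}

```text
clock: 12.0
position: [0.6448, -0.1366, 0.0315]
tool_rot: [-0.026, 0.707, 0.026, 0.707]
ft_force: [-0.4, 2.4, -1.8]
finger_gap: 0.632
```

Run:
```python
from h import *
cap('wrist','w10');s=robot.state();M=Rn.from_quat(s['tool_rot']).as_matrix();print(s['position'],np.arctan2(M[1,2],M[0,2]),s['finger_gap'],s['ft_force'])
W=world_map('wrist','w10')
for u,v in ((320,200),(320,230),(320,260),(320,300)): print((u,v),W[v,u].round(4))
```

```text
[ 0.64479013 -0.13677211  0.03157094] 0.07423058946218826 0.6345452193437647 [ 0.72611012  1.15270592 -2.70778531]
(320, 200) [ 0.6428 -0.096   0.0536]
(320, 230) [ 0.6437 -0.1087  0.0526]
(320, 260) [ 0.6448 -0.1231  0.0502]
(320, 300) [ 0.6464 -0.1429  0.0492]
```

View pics/w10.png

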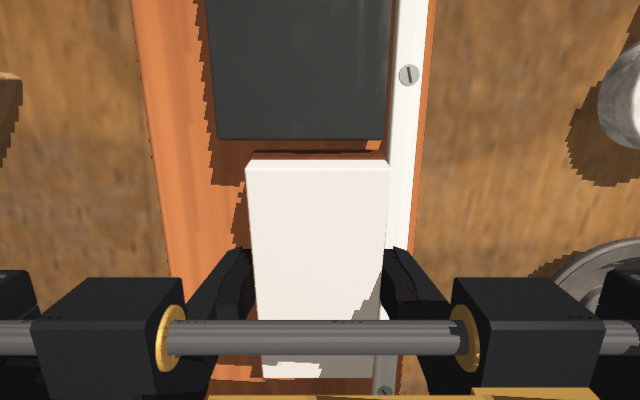

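Emit:
{"api": "arm_command", "payload": {"increments": "5 0 0 -0.2 0; 5 0 0 -0.1 0; 5 0 0 0 0"}}

```text
clock: 12.35
position: [0.6449, -0.1368, 0.0287]
tool_rot: [-0.026, 0.707, 0.026, 0.707]
ft_force: [0.7, 2.3, -0.6]
finger_gap: 0.631
```

Emit:
{"api": "arm_command", "payload": {"increments": "7 0 0 0 0; 7 0 0 0 0; 7 0 0 0 0;7 0 0 0.5 0;7 0 0 0 0"}}

```text
clock: 12.85
position: [0.6454, -0.1372, 0.0347]
tool_rot: [-0.026, 0.706, 0.026, 0.707]
ft_force: [-1.0, 0.4, -0.4]
finger_gap: 0.795
```

Run:
```python
from h import *
cap('wrist','w11');s=robot.state();M=Rn.from_quat(s['tool_rot']).as_matrix();print(s['position'],np.arctan2(M[1,2],M[0,2]),s['finger_gap'],s['ft_force'])
W=world_map('wrist','w11')
for u,v in ((320,200),(320,230),(320,260),(320,300)): print((u,v),W[v,u].round(4))
```

```text
[ 0.64523907 -0.13716202  0.03441995] 0.0738496918282332 0.7966655267003083 [ 0.23575691 -0.26908216 -0.22802717]
(320, 200) [ 0.6437 -0.1005  0.0444]
(320, 230) [ 0.6448 -0.1139  0.0447]
(320, 260) [ 0.6459 -0.1289  0.0434]
(320, 300) [ 0.6474 -0.1491  0.0441]
```

View pics/w11.png

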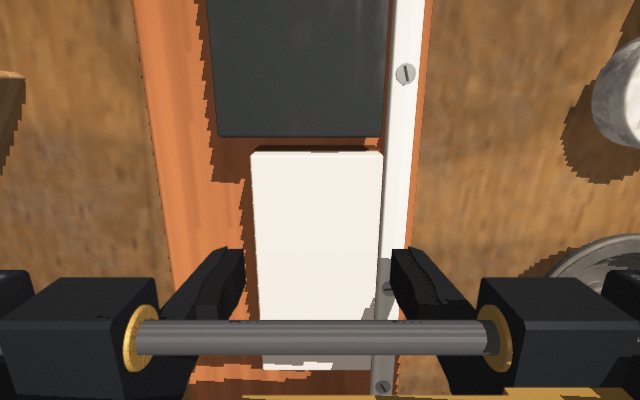

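Run:
```python
from h import *
th=.072;R=np.array([[np.cos(th),-np.sin(th)],[np.sin(th),np.cos(th)]])
s=np.load('w11.npz')['pos'][:2]
for n,u,v,z in (('far L',251,153,.044),('far R',382,153,.044),('near L',262,369,.044),('near R',372,369,.044),('oil R',381,136,.044),('oil L',218,136,.044),('rail f',386,140,.025),('rail f2',390,10,.025),('rail b',412,200,.025)):
    p=ray('w11',u,v,z); print(n,p.round(4),'tool-rel board mm',((p[:2]-s)@R*1000).round(1))
```

```text
far L [ 0.6144 -0.0828  0.044 ] tool-rel board mm [-26.9  56.5]
far R [ 0.6672 -0.0789  0.044 ] tool-rel board mm [26.  56.6]
near L [ 0.6215 -0.1911  0.044 ] tool-rel board mm [-27.7 -52. ]
near R [ 0.6765 -0.1871  0.044 ] tool-rel board mm [ 27.4 -51.9]
oil R [ 0.6659 -0.0722  0.044 ] tool-rel board mm [25.2 63.4]
oil L [ 0.6012 -0.077   0.044 ] tool-rel board mm [-39.7  63.3]
rail f [ 0.6721 -0.0757  0.025 ] tool-rel board mm [31.1 59.4]
rail f2 [ 0.6667 -0.0234  0.025 ] tool-rel board mm [ 29.4 112. ]
rail b [ 0.6884 -0.1032  0.025 ] tool-rel board mm [45.4 30.9]
```

Emit:
{"api": "arm_command", "payload": {"increments": "7 0 0 -0.4 0; 5 0 0 0 0; 5 0 0 0 0; 5 -0.02 0.3 0 0; 5 -0.02 0.3 0 0", "force": 10}}

```text
clock: 13.4
position: [0.644, -0.1308, 0.0293]
tool_rot: [-0.026, 0.707, 0.026, 0.706]
ft_force: [-0.2, -1.4, -2.5]
finger_gap: 0.634
```

Emit:
{"api": "arm_command", "payload": {"increments": "5 -0.01 0.1 0 0; 5 0 0.1 0 0; 5 0 0.1 0 0; 5 0 0 0 0"}}

```text
clock: 13.8
position: [0.6442, -0.1305, 0.0296]
tool_rot: [-0.028, 0.707, 0.025, 0.707]
ft_force: [0.0, -10.0, -4.5]
finger_gap: 0.635
```

Emit:
{"api": "arm_command", "payload": {"increments": "7 0 -0.03 0 0; 7 0 0 0 0; 7 0 0 1.5 0; 7 0 0 4 0; 7 -2 0.7 4 -0.1"}}

```text
clock: 14.3
position: [0.6253, -0.1213, 0.1266]
tool_rot: [0.01, 0.707, -0.01, 0.707]
ft_force: [1.5, -0.1, 0.2]
finger_gap: 0.798
```

Emit:
{"api": "arm_command", "payload": {"increments": "6 -4 1.4 2 -0.1; 6 -4 1.4 0 -0.1; 6 -4 1.4 0 -0.1; 6 -4 1.4 0 -0.1; 6 -2.4 1.2 0 -0.045"}}

```text
clock: 14.8
position: [0.4379, -0.0518, 0.1455]
tool_rot: [0.166, 0.687, -0.166, 0.687]
ft_force: [0.8, -1.0, 0.3]
finger_gap: 0.677
```

Emit:
{"api": "arm_command", "payload": {"increments": "6 0 0 0 0; 6 0 0 0 0"}}

```text
clock: 15.0
position: [0.4412, -0.0532, 0.1462]
tool_rot: [0.164, 0.687, -0.165, 0.689]
ft_force: [0.2, -0.8, 1.5]
finger_gap: 0.681
```

Run:
```python
from h import *
cap('wrist','w12');s=robot.state();M=Rn.from_quat(s['tool_rot']).as_matrix();print(s['position'],np.arctan2(M[1,2],M[0,2]),s['finger_gap'],s['ft_force'])
```

```text
[ 0.44171641 -0.05355926  0.14608065] -0.4699146407036959 0.6804642070806866 [-0.13476065  0.34346884 -0.0234396 ]
```

View pics/w12.png

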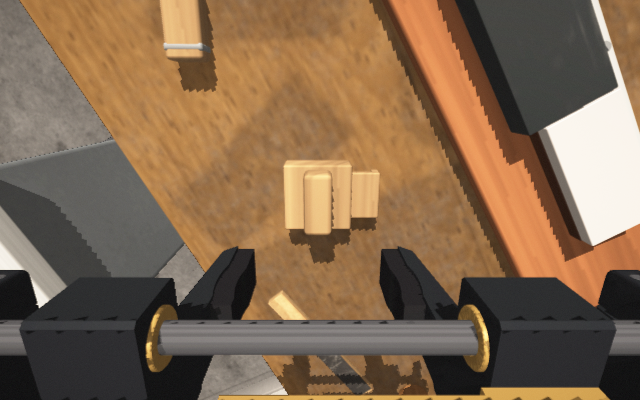

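Run:
```python
from fit import *
crop('w12',270,150,395,250,6,'w12c')
loc=np.array([(-28,28),(28,28),(-28,-28)])/1000
th,t,r=fit2(loc,[ray('w12',*q,.024) for q in [(285,160),(351,161),(286,229)]]);print(th,t,r)
```

```text
-0.4559834542230397 [ 0.44198398 -0.05347177] [[ 2.19914679  0.70220256]
 [-1.46358392  0.74405882]
 [-0.73556288 -1.44626138]]
```

View pics/w12c.png

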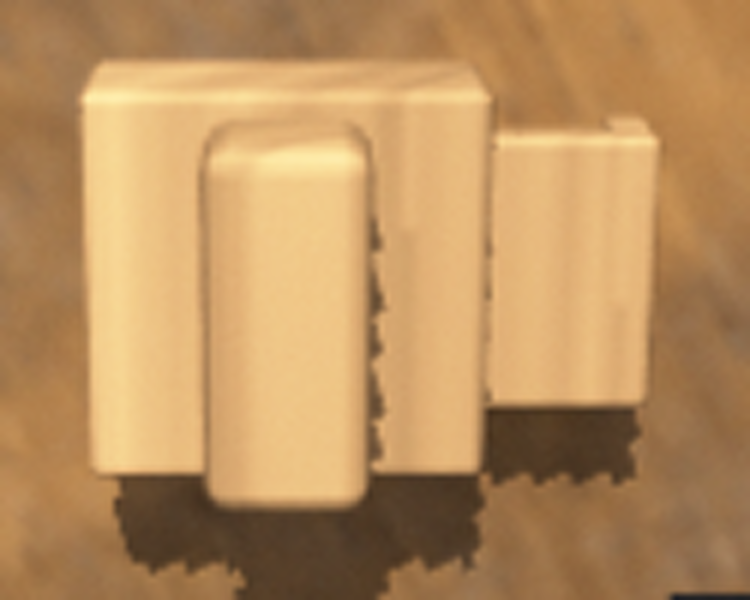

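Run:
```python
from fit import *
loc=np.array([(-28,28),(28,28),(-28,-28),(28,-28)])/1000
th,t,r=fit2(loc,[ray('w12',*q,.024) for q in [(283.6,166),(351.5,166),(285.5,228.5),(350.5,228.5)]]);print(th,t,r)
```

```text
-0.46686129950695937 [ 0.44029337 -0.05554803] [[ 0.15543157 -1.11711892]
 [-1.28007708 -0.62296384]
 [ 0.93195621  0.81665257]
 [ 0.1926893   0.9234302 ]]
```

Emit:
{"api": "arm_command", "payload": {"increments": "6 -0.1 -0.2 -4 0; 6 0 0 -4 0; 6 0 0 -2.5 0; 6 0 0 -1.3 0; 6 0 0 0 0"}}

```text
clock: 15.55
position: [0.4389, -0.0552, 0.0249]
tool_rot: [0.165, 0.689, -0.165, 0.686]
ft_force: [0.1, 0.1, 0.4]
finger_gap: 0.679
```

Emit:
{"api": "arm_command", "payload": {"increments": "1.5 0 0 0 0; 1.5 0 0 0 0; 1.5 0 0 0 0;1.5 0 0 0 0", "force": 25}}

```text
clock: 15.95
position: [0.44, -0.0554, 0.0275]
tool_rot: [0.165, 0.687, -0.165, 0.688]
ft_force: [0.2, -0.5, 0.1]
finger_gap: 0.344
```

Emit:
{"api": "arm_command", "payload": {"increments": "1.5 0 0 0 0; 1.5 0 0 0 0; 1.5 0 0 2 0;1.5 0 0 2 0; 1.5 0 0 0 0"}}

```text
clock: 16.45
position: [0.441, -0.0558, 0.0687]
tool_rot: [0.165, 0.686, -0.165, 0.689]
ft_force: [0.9, -0.7, -0.7]
finger_gap: 0.248
```

Run:
```python
from h import *
cap('wrist','w13');s=robot.state();M=Rn.from_quat(s['tool_rot']).as_matrix();print(s['position'],np.arctan2(M[1,2],M[0,2]),s['finger_gap'],s['ft_force'])
```

```text
[ 0.44015348 -0.0555094   0.06746913] -0.4709271438051101 0.24386938937104438 [ 0.1461433  -0.55262439 -1.72938708]
```

View pics/w13.png

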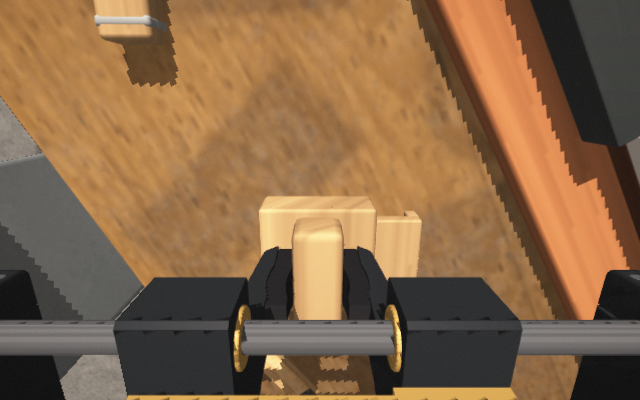

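Emit:
{"api": "arm_command", "payload": {"increments": "1.5 0 0 4 0.09; 1.5 3.5 -2.65 0.3 0.09; 1.5 3.5 -2.65 0 0.09; 1.5 3.5 -2.65 0 0.09; 1.5 3.5 -2.65 0 0.09"}}

```text
clock: 17.0
position: [0.5798, -0.1619, 0.1081]
tool_rot: [0.006, 0.708, -0.006, 0.707]
ft_force: [0.7, 1.0, -1.1]
finger_gap: 0.245
```

Emit:
{"api": "arm_command", "payload": {"increments": "1.5 3.5 -2.65 0 0.09; 1.5 3.6 -2.7 0 0; 1.5 0 0 -1.5 0; 1.5 0 0 0 0; 1.5 0 0 0 0"}}

```text
clock: 17.5
position: [0.6483, -0.2133, 0.0922]
tool_rot: [-0.024, 0.708, 0.025, 0.705]
ft_force: [0.2, 0.4, -1.0]
finger_gap: 0.25
```

Run:
```python
from h import *
cap('wrist','w14');s=robot.state();M=Rn.from_quat(s['tool_rot']).as_matrix();print(s['position'],np.arctan2(M[1,2],M[0,2]),s['finger_gap'],s['ft_force'])
```

```text
[ 0.64882558 -0.21345869  0.09341962] 0.06935217357109054 0.2472192985858306 [ 0.46483134  0.08821967 -0.72069309]
```

View pics/w14.png

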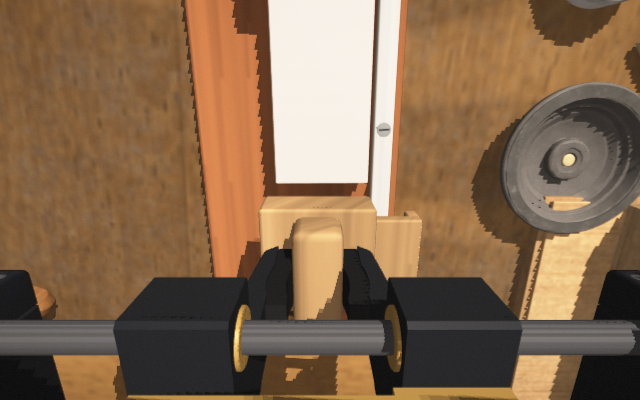

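Run:
```python
from h import *
crop('w14',240,100,440,290,4,'w14c')
th=.072;R=np.array([[np.cos(th),-np.sin(th)],[np.sin(th),np.cos(th)]])
s=np.load('w14.npz')['pos'][:2];Z=.0934-.0275
for n,u,v,z in (('fine L',276,183,.044),('fine R',368,183,.044),('rail f',371,210,.025),('rail f2',377,20,.025),('rail b',390,212,.025),('rail b2',405,20,.025),('pk far L top',260,209,Z+.024),('pk far R top',376,209,Z+.024),('pk far L bot',262,197,Z),('pk far R bot',373,197,Z),('lip far R top',420,221,Z+.017),('lip L',377,221,Z+.017)):
    p=ray('w14',u,v,z); print(n,p.round(4),'tool-rel board mm',((p[:2]-s)@R*1000).round(1))
```

```text
fine L [ 0.6216 -0.1856  0.044 ] tool-rel board mm [-24.6  29.5]
fine R [ 0.6758 -0.1818  0.044 ] tool-rel board mm [29.7 29.4]
rail f [ 0.683  -0.2046  0.025 ] tool-rel board mm [35.3  6.2]
rail f2 [ 0.6732 -0.0919  0.025 ] tool-rel board mm [ 33.7 119.3]
rail b [ 0.6957 -0.2051  0.025 ] tool-rel board mm [47.9  4.7]
rail b2 [ 0.689  -0.0908  0.025 ] tool-rel board mm [ 49.4 119.2]
pk far L top [ 0.6198 -0.1865  0.0899] tool-rel board mm [-26.5  28.8]
pk far R top [ 0.6732 -0.1828  0.0899] tool-rel board mm [27.1 28.7]
pk far L bot [ 0.6169 -0.1881  0.0659] tool-rel board mm [-29.5  27.4]
pk far R bot [ 0.6756 -0.1839  0.0659] tool-rel board mm [29.4 27.3]
lip far R top [ 0.6968 -0.1896  0.0829] tool-rel board mm [50.1 20.1]
lip L [ 0.6759 -0.1911  0.0829] tool-rel board mm [29.1 20.1]
```

View pics/w14c.png

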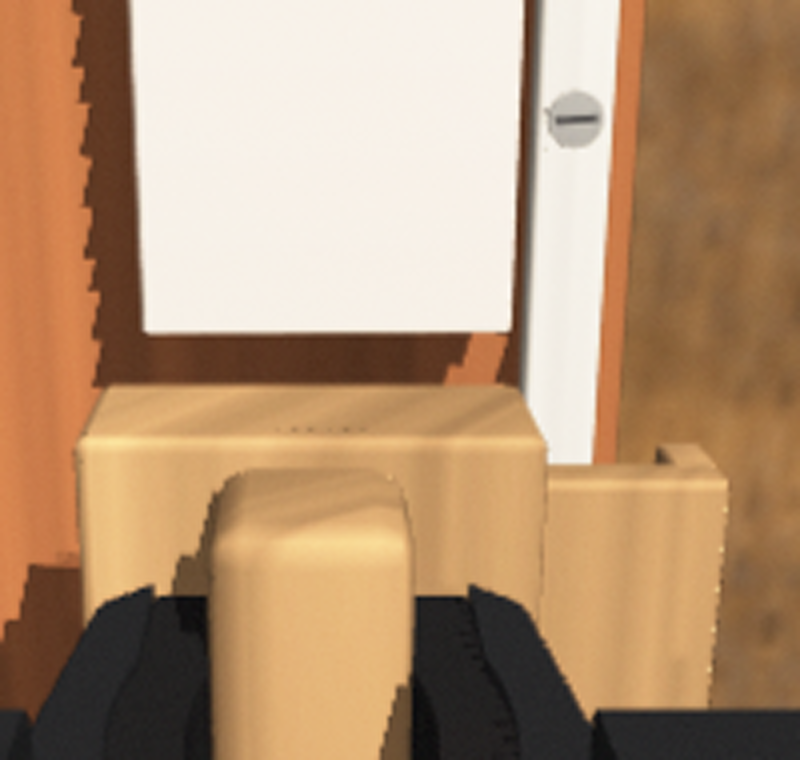

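Emit:
{"api": "arm_command", "payload": {"increments": "1.5 0.43 -0.47 -1 0; 1.5 0 0 -1.5 0; 1.5 0 0 0 0; 1.5 0 0 0 0"}}

```text
clock: 17.95
position: [0.6538, -0.2189, 0.0687]
tool_rot: [-0.024, 0.707, 0.025, 0.706]
ft_force: [0.6, 0.5, -1.2]
finger_gap: 0.249
```

Run:
```python
from h import *
cap('wrist','w15');s=robot.state();M=Rn.from_quat(s['tool_rot']).as_matrix();print(s['position'],np.arctan2(M[1,2],M[0,2]),s['finger_gap'],s['ft_force'])
crop('w15',240,100,440,290,4,'w15c')
```

```text
[ 0.6543328  -0.2191395   0.06941653] 0.06907719243277277 0.24690410181699968 [ 0.09601434 -0.05632629 -0.32919542]
```

View pics/w15c.png

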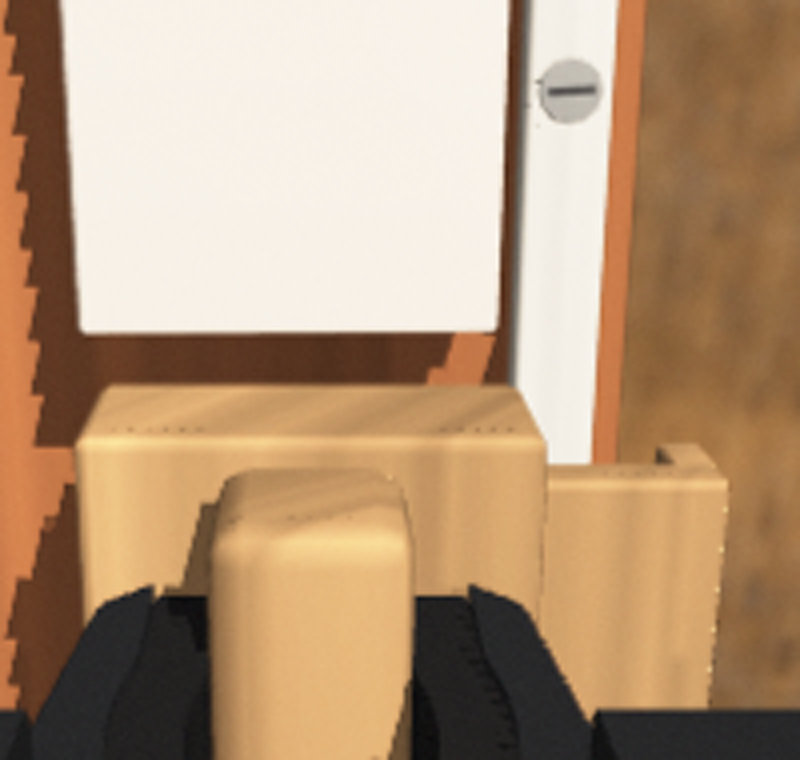

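Run:
```python
from h import *
th=.0725;R=np.array([[np.cos(th),-np.sin(th)],[np.sin(th),np.cos(th)]])
s=np.load('w15.npz')['pos'][:2]
for n,u,v,z in (('fine L',260,183,.044),('fine R',364.2,182.8,.044),('rail f',367.6,195,.025),('rail f2',371,110,.025),('rail b',387.9,212,.025),('rail b2',394,105,.025)):
    p=ray('w15',u,v,z); print(n,p.round(4),'tool-rel board mm',((p[:2]-s)@R*1000).round(1))
```

```text
fine L [ 0.6216 -0.1856  0.044 ] tool-rel board mm [-29.7  35.5]
fine R [ 0.6755 -0.1818  0.044 ] tool-rel board mm [24.3 35.4]
rail f [ 0.6813 -0.1935  0.025 ] tool-rel board mm [29.2 23.3]
rail f2 [ 0.6777 -0.1458  0.025 ] tool-rel board mm [29.1 71.1]
rail b [ 0.6944 -0.2031  0.025 ] tool-rel board mm [41.7 12.8]
rail b2 [ 0.6897 -0.1424  0.025 ] tool-rel board mm [41.4 73.7]
```

Emit:
{"api": "arm_command", "payload": {"increments": "1.5 -0.17 0 -0.8 0.003; 1.5 0 0 -0.8 0; 1.5 0 0 -0.5 0; 1.5 0 0 0 0"}}

```text
clock: 18.4
position: [0.652, -0.2189, 0.0472]
tool_rot: [-0.025, 0.707, 0.026, 0.706]
ft_force: [0.9, 0.3, -1.7]
finger_gap: 0.252
```

Emit:
{"api": "arm_command", "payload": {"increments": "1.5 0 0 -0.2 0; 1.5 0 0 0 0"}}

```text
clock: 18.6
position: [0.6529, -0.2194, 0.0467]
tool_rot: [-0.025, 0.707, 0.025, 0.707]
ft_force: [0.0, 0.5, -1.0]
finger_gap: 0.244
```

Run:
```python
from h import *
cap('wrist','w16');s=robot.state();M=Rn.from_quat(s['tool_rot']).as_matrix();print(s['position'],np.arctan2(M[1,2],M[0,2]),s['finger_gap'],s['ft_force'])
crop('w16',240,100,440,290,4,'w16c')
```

```text
[ 0.65298808 -0.219406    0.04680774] 0.07201946449032284 0.24546913726743308 [-0.43835735 -0.51497582 -0.98155839]
```

View pics/w16c.png

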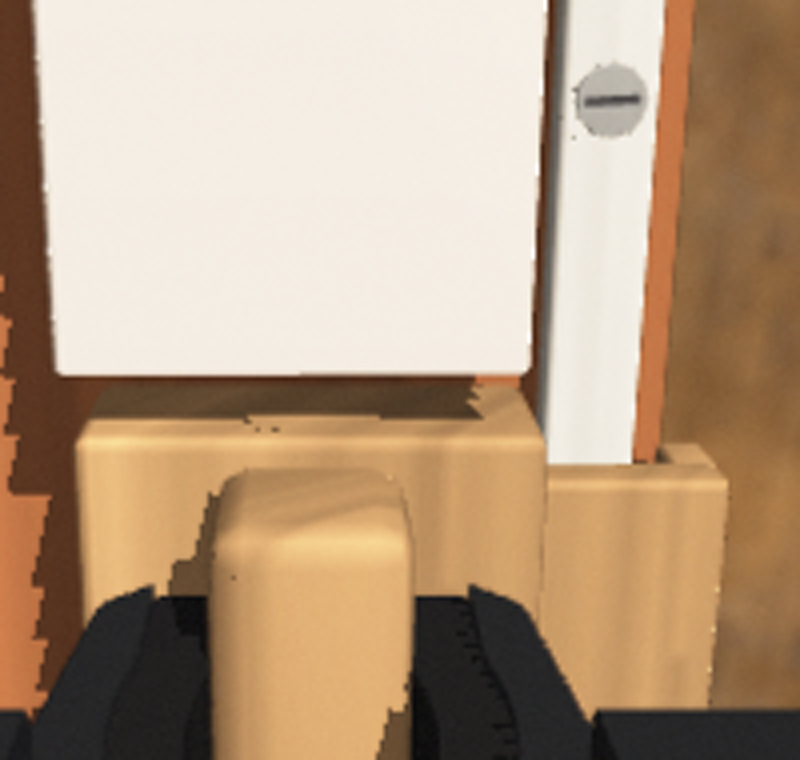

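Emit:
{"api": "arm_command", "payload": {"increments": "1.5 0 0 -0.1 0; 1.5 0 0 -0.1 0; 1.5 0 0 0 0"}}

```text
clock: 18.95
position: [0.6532, -0.2196, 0.0453]
tool_rot: [-0.026, 0.706, 0.025, 0.707]
ft_force: [-0.8, 0.6, 1.9]
finger_gap: 0.25
```

Emit:
{"api": "arm_command", "payload": {"increments": "1.5 -0.03 0.4 0 0; 1.5 -0.01 0.2 0 0; 1.5 0 0.1 0 0; 1.5 0 0 0 0"}}

```text
clock: 19.35
position: [0.6529, -0.2126, 0.0453]
tool_rot: [-0.026, 0.706, 0.025, 0.707]
ft_force: [-0.6, -0.7, 3.8]
finger_gap: 0.242
```

Emit:
{"api": "arm_command", "payload": {"increments": "1.5 -0.01 0.1 0 0; 1.5 0 0.1 0 0; 1.5 0 0 0 0"}}

```text
clock: 19.65
position: [0.6529, -0.2123, 0.0454]
tool_rot: [-0.026, 0.706, 0.024, 0.707]
ft_force: [0.1, -6.9, 2.5]
finger_gap: 0.247
```

Emit:
{"api": "arm_command", "payload": {"increments": "1.5 -0.01 0.1 0 0; 1.5 0 0.1 0 0; 1.5 0 0 0 0"}}

```text
clock: 19.95
position: [0.653, -0.2121, 0.0456]
tool_rot: [-0.027, 0.706, 0.023, 0.707]
ft_force: [0.9, -12.1, 1.0]
finger_gap: 0.245
```

Emit:
{"api": "arm_command", "payload": {"increments": "1.5 0 -0.3 0 0; 5 0 0 0 0; 5 0 0 0 0; 5 0 0 2 0; 5 0 0 4 0"}}

```text
clock: 20.45
position: [0.6489, -0.209, 0.1001]
tool_rot: [-0.024, 0.71, 0.027, 0.704]
ft_force: [0.2, 0.5, 0.1]
finger_gap: 0.565
```

Emit:
{"api": "arm_command", "payload": {"increments": "6 -2 -1 4 -0.13; 6 -2 -1 1 -0.13; 6 0 0 0 0; 6 0 0 0 0"}}

```text
clock: 20.85
position: [0.6119, -0.2307, 0.154]
tool_rot: [0.066, 0.704, -0.065, 0.704]
ft_force: [1.0, -0.2, -0.6]
finger_gap: 0.683
```

Run:
```python
from h import *
cap('wrist','w17');s=robot.state();M=Rn.from_quat(s['tool_rot']).as_matrix();print(s['position'],np.arctan2(M[1,2],M[0,2]),s['finger_gap'],s['ft_force'])
W=world_map('wrist','w17')
```

```text
[ 0.61190865 -0.23032136  0.15324494] -0.18546274920405695 0.6803598237789898 [ 0.14692337 -0.14703013 -0.21615971]
```

View pics/w17.png

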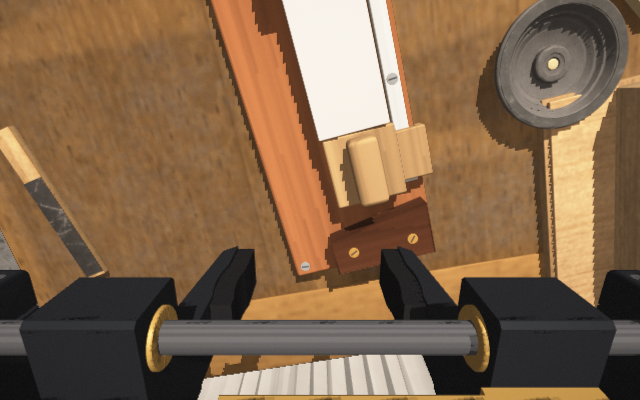

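Emit:
{"api": "arm_command", "payload": {"increments": "6 -2.5 4.1 0 -0.1; 6 -2.5 4.1 0 -0.1; 6 -2.5 4.1 0 -0.09; 6 -2.5 4.1 0 0; 6 -2.5 4.1 0 0"}}

```text
clock: 21.4
position: [0.4856, -0.024, 0.153]
tool_rot: [0.167, 0.688, -0.166, 0.686]
ft_force: [0.3, 0.1, 0.8]
finger_gap: 0.68
```

Emit:
{"api": "arm_command", "payload": {"increments": "6 -2.5 4.1 0 0; 6 -2.5 4.1 0 0; 6 -2.4 4.1 0 0; 6 0 0 0 0; 6 0 0 0 0"}}

```text
clock: 21.9
position: [0.4127, 0.0978, 0.154]
tool_rot: [0.166, 0.688, -0.166, 0.687]
ft_force: [-0.7, -0.2, 0.3]
finger_gap: 0.683
```

Run:
```python
from h import *
cap('wrist','w18');s=robot.state();M=Rn.from_quat(s['tool_rot']).as_matrix();print(s['position'],np.arctan2(M[1,2],M[0,2]),s['finger_gap'],s['ft_force'])
crop('w18',220,50,420,250,3.9,'w18c')
```

```text
[0.41349035 0.09688921 0.15420506] -0.4753943140951647 0.6841572673723125 [ 0.23241069 -0.08083195  0.08498615]
```

View pics/w18c.png

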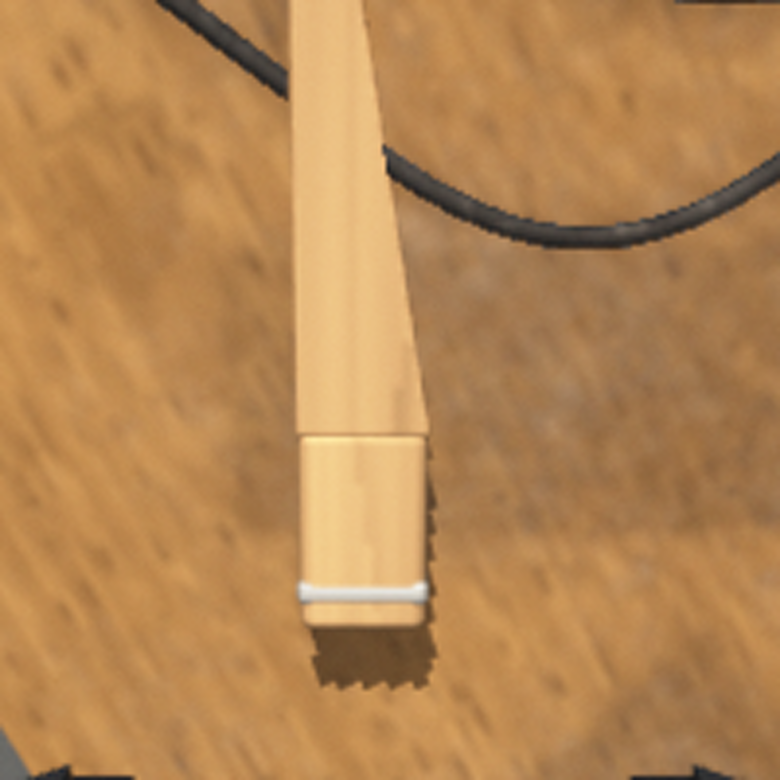

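Run:
```python
from fit import *
c=lambda u,v:(220+u/3.9-.4,50+v/3.9-.4)
a=ray('w18',*c(292,5),.022);b=ray('w18',*c(298,430),.022);print('straight yaw',np.arctan2(a[1]-b[1],a[0]-b[0]))
Q=[ray('w18',*c(*q),.022) for q in [(298,435),(428,434),(302,626),(426,626)]]
th,t,r=fit2(np.array([(22.5,14),(22.5,-14),(-22.5,14),(-22.5,-14)])/1000,Q);print(th,t,r)
```

```text
straight yaw 1.0921503955981775
1.099191217555216 [0.41104937 0.10429671] [[-0.30275894 -1.0729183 ]
 [-0.57906068 -0.743727  ]
 [ 0.65014418  0.82400465]
 [ 0.23167544  0.99264065]]
```

Emit:
{"api": "arm_command", "payload": {"increments": "6 -0.24 0.7 -4 0; 6 0 0 -4 0; 6 0 0 -4 0; 6 0 0 -2.7 0; 6 0 0 0 0"}}

```text
clock: 22.45
position: [0.4082, 0.1024, 0.0041]
tool_rot: [0.167, 0.69, -0.169, 0.684]
ft_force: [-0.7, 0.5, 0.0]
finger_gap: 0.679
```

Emit:
{"api": "arm_command", "payload": {"increments": "2 0 0 0 0; 2 0 0 0 0; 2 0 0 0 0;2 0 0 0 0; 2 0 0 0 0", "force": 50}}

```text
clock: 22.95
position: [0.4119, 0.1036, 0.0089]
tool_rot: [0.167, 0.686, -0.167, 0.688]
ft_force: [-0.9, 0.1, 7.2]
finger_gap: 0.311
```

Emit:
{"api": "arm_command", "payload": {"increments": "2 0 0 0 0; 2 0 0 2 0; 2 0 0 4 0; 2 0 0 0 0"}}

```text
clock: 23.35
position: [0.4145, 0.1037, 0.0721]
tool_rot: [0.168, 0.684, -0.167, 0.69]
ft_force: [1.1, -0.1, -1.2]
finger_gap: 0.315
```

Run:
```python
from h import *
cap('wrist','w19');s=robot.state();M=Rn.from_quat(s['tool_rot']).as_matrix();print(s['position'],np.arctan2(M[1,2],M[0,2]),s['finger_gap'],s['ft_force'])
W=world_map('wrist','w19')
for v in (80,120,160,200,230): print(v,W[v,312].round(4))
```

```text
[0.41323976 0.10369489 0.07022378] -0.4776035397482823 0.3134912225747346 [ 0.27239148  0.33589879 -1.29504488]
80 [0.4509 0.1795 0.0854]
120 [0.4442 0.1667 0.0851]
160 [0.4371 0.153  0.0848]
200 [0.4294 0.1384 0.0852]
230 [0.4232 0.1266 0.085 ]
```

View pics/w19.png

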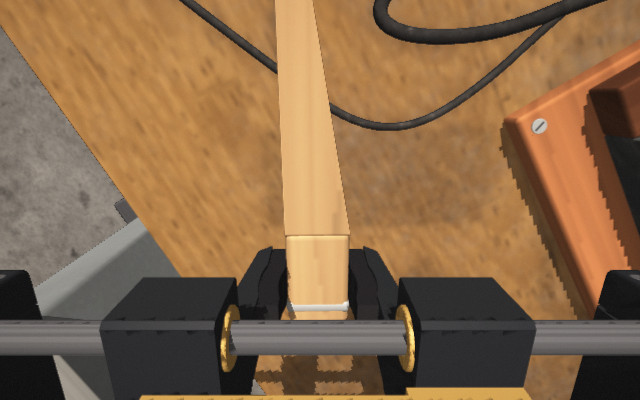

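Emit:
{"api": "arm_command", "payload": {"increments": "2 0 0 4 -0.12; 2 1.3 -4.1 1 -0.13; 2 1.3 -4.1 0 -0.13; 2 1.3 -4.1 0 -0.13; 2 1.3 -4.1 0 -0.13"}}

```text
clock: 23.9
position: [0.4625, -0.0616, 0.1168]
tool_rot: [0.376, 0.599, -0.376, 0.598]
ft_force: [0.7, 0.2, -0.7]
finger_gap: 0.311
```

Emit:
{"api": "arm_command", "payload": {"increments": "2 1.3 -4.1 0 -0.13; 2 1.3 -4.1 0 -0.13; 2 1.3 -4.1 0 -0.12; 2 1.3 -4.1 0 0; 2 1.3 -4.2 0 0"}}

```text
clock: 24.4
position: [0.5274, -0.2675, 0.116]
tool_rot: [0.481, 0.519, -0.482, 0.517]
ft_force: [0.2, -0.7, -1.0]
finger_gap: 0.311
```

Emit:
{"api": "arm_command", "payload": {"increments": "2 0 0 -1.5 0; 2 0 0 0 0; 2 0 0 0 0"}}

```text
clock: 24.7
position: [0.5265, -0.2646, 0.1009]
tool_rot: [0.481, 0.519, -0.481, 0.516]
ft_force: [0.2, -1.0, -0.7]
finger_gap: 0.307
```

Run:
```python
from h import *
cap('wrist','w20');s=robot.state();M=Rn.from_quat(s['tool_rot']).as_matrix();print(s['position'],np.arctan2(M[1,2],M[0,2]),s['finger_gap'],s['ft_force'])
```

```text
[ 0.52710673 -0.26471195  0.10178549] -1.4970122899728429 0.3128963660095196 [-0.17711088 -0.021641   -0.63277898]
```

View pics/w20.png

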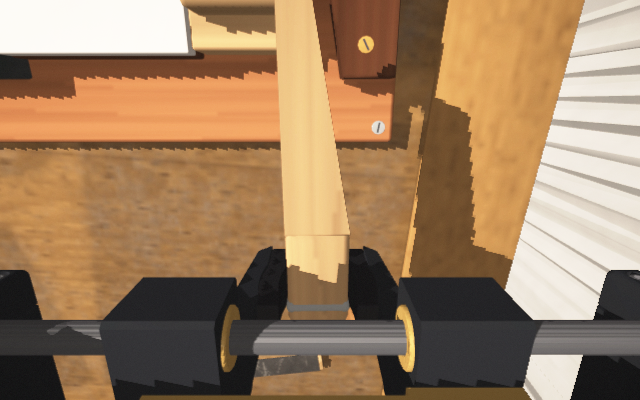

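Run:
```python
from h import *
crop('w20',180,0,420,160,3.3,'w20c')
```

```text
(no output)
```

View pics/w20c.png

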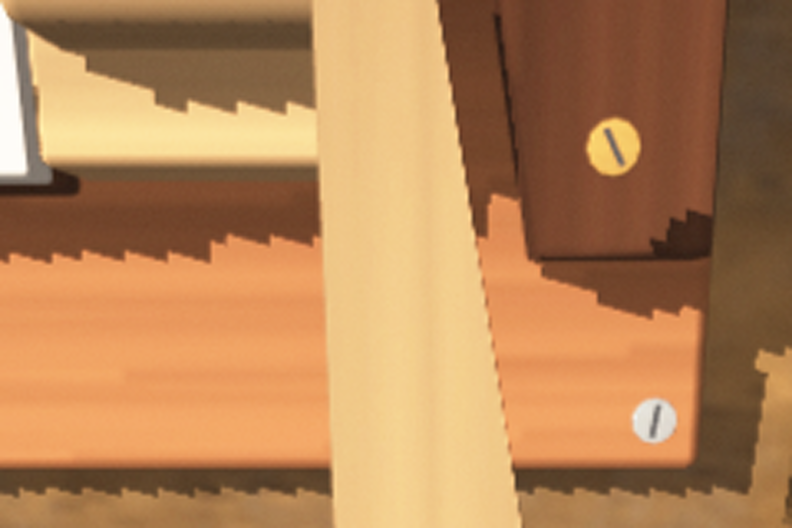

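Run:
```python
from h import *
th=.0725;R=np.array([[np.cos(th),-np.sin(th)],[np.sin(th),np.cos(th)]])
s=np.load('w20.npz')['pos'][:2]
for n,u,v,z,b in (('stop',341.4,77.8,.040,(-25,-174)),('corner',389.9,140.9,.018,(-65,-210)),('pack FL',192,49.9,.042,(-12,-90)),('bed front L',200,141,.018,(-65,0))):
    p=ray('w20',u,v,z); r=((p[:2]-s)@R*1000); print(n,p.round(4),'rel',r.round(1),'=> TCP board',(np.array(b)-r).round(1))
s=np.load('w17.npz')['pos'][:2]
# wedge left straight edge now
for v in (20,120,225):
    pass
print(((ray('w20',275.5,5,.1168)[:2]-np.load('w20.npz')['pos'][:2])@R*1000).round(1),((ray('w20',286,230,.1168)[:2]-np.load('w20.npz')['pos'][:2])@R*1000).round(1))
for n,u,v in (('graver',430,252),('g tip',458,260),('stick',395,270)): print(n,ray('top',u,v,.012,'top').round(3))
```

```text
stop [ 0.6146 -0.2711  0.04  ] rel [ 87.4 -12.9] => TCP board [-112.4 -161.1]
corner [ 0.5785 -0.3086  0.018 ] rel [ 48.6 -47.6] => TCP board [-113.6 -162.4]
pack FL [ 0.6229 -0.187   0.042 ] rel [101.8  70.4] => TCP board [-113.8 -160.4]
bed front L [ 0.5691 -0.1818  0.018 ] rel [48.5 79.5] => TCP board [-113.5  -79.5]
[107.3  14.9] [25.1 13.6]
graver [ 0.422 -0.316  0.012]
g tip [ 0.398 -0.4    0.012]
stick [ 0.368 -0.208  0.012]
```

Emit:
{"api": "arm_command", "payload": {"increments": "2 0.03 -0.4 -2 0; 2 0 0 -2.5 0; 2 0 0 -1.9 0; 2 0 0 0 0"}}

```text
clock: 25.15
position: [0.5264, -0.2677, 0.0364]
tool_rot: [0.481, 0.52, -0.481, 0.516]
ft_force: [0.2, -0.3, -0.4]
finger_gap: 0.311
```

Run:
```python
from h import *
cap('wrist','w21');s=robot.state();M=Rn.from_quat(s['tool_rot']).as_matrix();print(s['position'],np.arctan2(M[1,2],M[0,2]),s['finger_gap'],s['ft_force'])
crop('w21',180,0,420,160,3.3,'w21c')
```

```text
[ 0.52741239 -0.2686118   0.03802422] -1.4965842587994003 0.309986492128973 [ 0.15880712 -0.33626718 -0.40000721]
```

View pics/w21c.png

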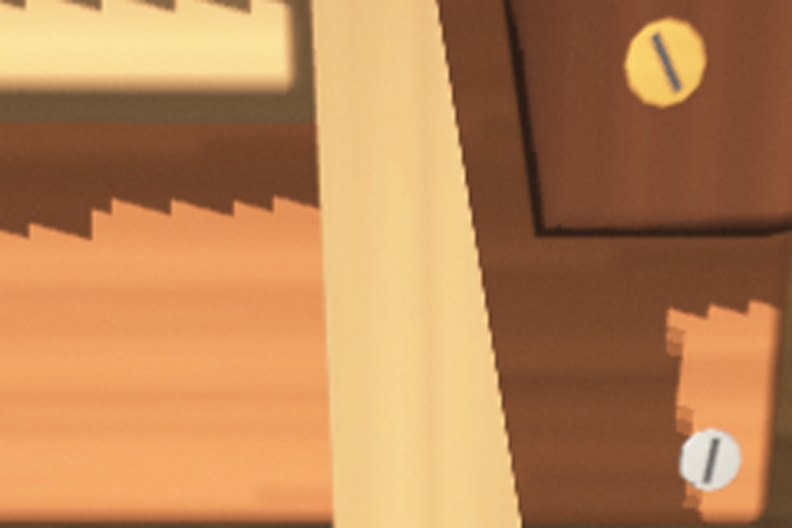

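Emit:
{"api": "arm_command", "payload": {"increments": "2 0 0 -0.9 0; 2 1.4 0.1 0 0; 2 1.4 0.1 0 0; 2 0 0 0 0"}}

```text
clock: 25.6
position: [0.558, -0.2683, 0.0309]
tool_rot: [0.481, 0.517, -0.481, 0.519]
ft_force: [-0.3, 0.3, -1.1]
finger_gap: 0.314
```

Run:
```python
from h import *
cap('wrist','w22');s=robot.state();M=Rn.from_quat(s['tool_rot']).as_matrix();print(s['position'],np.arctan2(M[1,2],M[0,2]),s['finger_gap'],s['ft_force'])
crop('w22',220,0,420,250,3.2,'w22c')
```

```text
[ 0.55709405 -0.26834047  0.03057446] -1.496718423000733 0.31152120266842315 [-0.46641711  0.23860722 -0.60576401]
```

View pics/w22c.png

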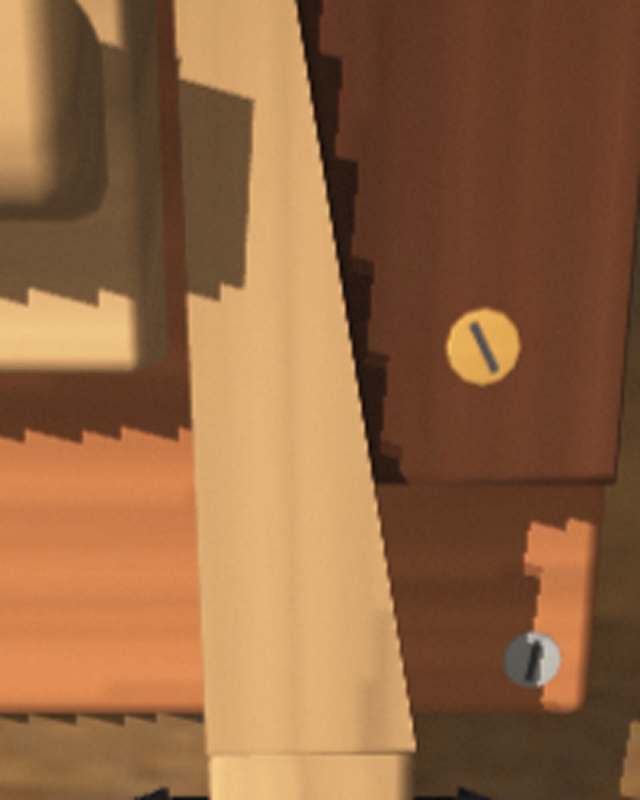

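Emit:
{"api": "arm_command", "payload": {"increments": "2 -0.02 0.25 -0.3 0; 2 0 0 -0.1 0; 2 0 0 0 0"}}

```text
clock: 25.95
position: [0.5559, -0.2659, 0.0268]
tool_rot: [0.482, 0.518, -0.481, 0.518]
ft_force: [-1.9, 1.2, 5.5]
finger_gap: 0.312
```

Emit:
{"api": "arm_command", "payload": {"increments": "2 0 0 -0.1 0; 2 0 0 0 0"}}

```text
clock: 26.15
position: [0.5559, -0.266, 0.0266]
tool_rot: [0.482, 0.518, -0.481, 0.518]
ft_force: [-4.8, 3.7, 13.6]
finger_gap: 0.312
```

Emit:
{"api": "arm_command", "payload": {"increments": "2 0.5 0.04 0.15 0; 2 0.5 0.04 0 0; 2 0.5 0.04 0 0; 2 0 0 0 0"}}

```text
clock: 26.55
position: [0.5714, -0.265, 0.0269]
tool_rot: [0.481, 0.518, -0.481, 0.518]
ft_force: [-1.2, 0.8, 6.4]
finger_gap: 0.309
```

Emit:
{"api": "arm_command", "payload": {"increments": "2 0.4 0.03 0 0; 2 0.4 0.03 0 0; 2 0 0 0 0"}}

```text
clock: 26.85
position: [0.5778, -0.2635, 0.0269]
tool_rot: [0.481, 0.519, -0.482, 0.517]
ft_force: [-8.4, 3.7, 13.5]
finger_gap: 0.31
```

Run:
```python
from h import *
cap('wrist','w23');s=robot.state();M=Rn.from_quat(s['tool_rot']).as_matrix();print(s['position'],np.arctan2(M[1,2],M[0,2]),s['finger_gap'],s['ft_force'])
crop('w23',200,0,440,250,3.1,'w23c')
```

```text
[ 0.57782408 -0.26346663  0.02689299] -1.4972916687333029 0.3152186616070116 [-9.32076615  3.74040458 12.47114694]
```

View pics/w23c.png

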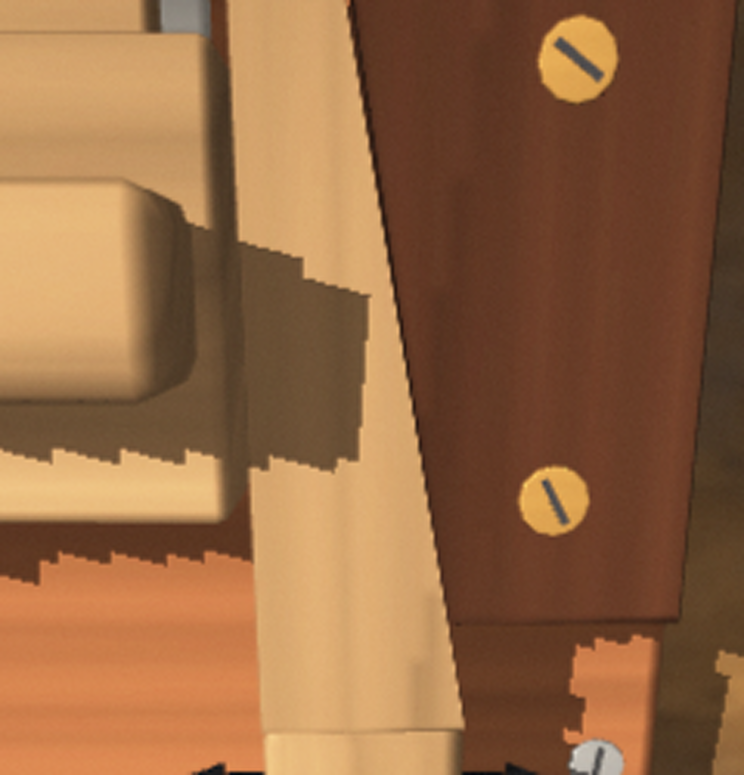

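Emit:
{"api": "arm_command", "payload": {"increments": "2 0.3 0.1 0.15 0; 2 0.3 0.07 0 0; 2 0 0 0 0"}}

```text
clock: 27.2
position: [0.5851, -0.2616, 0.0271]
tool_rot: [0.482, 0.518, -0.481, 0.518]
ft_force: [-0.6, 3.8, -0.3]
finger_gap: 0.315
```

Emit:
{"api": "arm_command", "payload": {"increments": "2 0.3 0.07 0 0; 2 0.3 0.07 0 0; 2 0 0 0 0"}}

```text
clock: 27.5
position: [0.5903, -0.2601, 0.027]
tool_rot: [0.481, 0.519, -0.482, 0.517]
ft_force: [-4.7, 4.4, 0.4]
finger_gap: 0.312
```

Emit:
{"api": "arm_command", "payload": {"increments": "2 0.3 0.06 0 0; 2 0 0 0 0", "force": 60}}

```text
clock: 27.7
position: [0.5916, -0.2597, 0.0269]
tool_rot: [0.481, 0.52, -0.482, 0.516]
ft_force: [-11.9, 3.0, 6.0]
finger_gap: 0.307
```

Emit:
{"api": "arm_command", "payload": {"increments": "2 0.3 0.05 0 0; 2 0 0 0 0"}}

```text
clock: 27.9
position: [0.5922, -0.2595, 0.0269]
tool_rot: [0.479, 0.521, -0.484, 0.514]
ft_force: [-21.4, 2.2, 13.2]
finger_gap: 0.311
```

Emit:
{"api": "arm_command", "payload": {"increments": "2 0.3 0.03 0 0; 2 0 0 0 0"}}

```text
clock: 28.1
position: [0.5925, -0.2594, 0.0268]
tool_rot: [0.478, 0.523, -0.485, 0.513]
ft_force: [-32.8, 1.8, 19.8]
finger_gap: 0.311
```

Emit:
{"api": "arm_command", "payload": {"increments": "2 -0.3 -0.03 0.05 0; 2 -0.25 -0.03 0.05 0; 2 0 0 0 0"}}

```text
clock: 28.4
position: [0.5923, -0.2595, 0.0271]
tool_rot: [0.481, 0.519, -0.482, 0.516]
ft_force: [-6.9, 1.6, -2.0]
finger_gap: 0.311
```

Emit:
{"api": "arm_command", "payload": {"increments": "4.5 0 0 0 0; 4.5 0 0 0 0; 4.5 0 0 0 0"}}

```text
clock: 28.7
position: [0.5957, -0.261, 0.0295]
tool_rot: [0.482, 0.517, -0.481, 0.519]
ft_force: [-0.1, 0.1, 0.6]
finger_gap: 0.509
```

Run:
```python
from h import *
cap('wrist','w24');s=robot.state();M=Rn.from_quat(s['tool_rot']).as_matrix();print(s['position'],np.arctan2(M[1,2],M[0,2]),s['finger_gap'],s['ft_force'])
crop('w24',200,0,440,250,3.1,'w24c')
```

```text
[ 0.59548239 -0.26079705  0.02944256] -1.4979270585223903 0.5119147088413306 [ 0.83781717 -0.55222774 -0.07827645]
```

View pics/w24c.png

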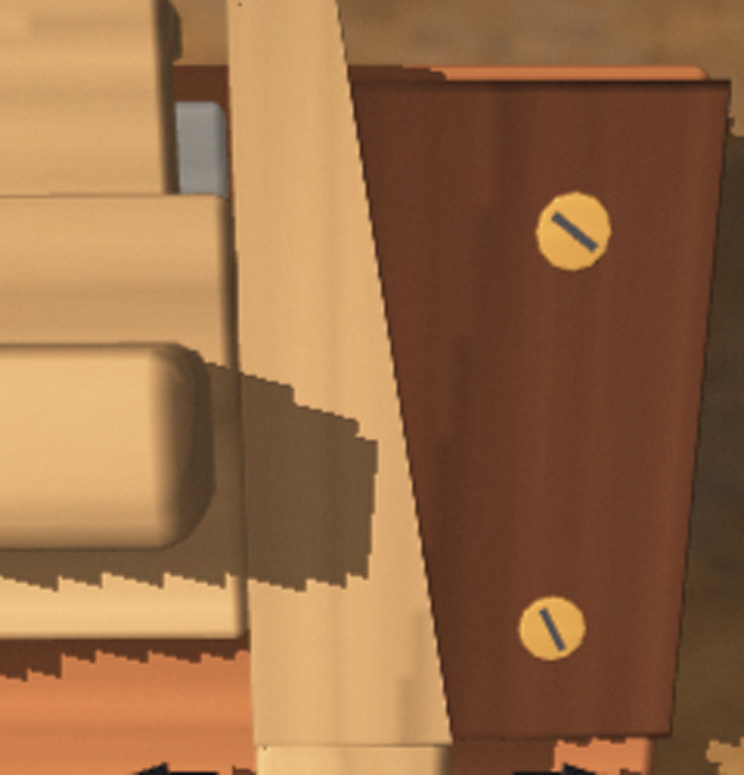

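Emit:
{"api": "arm_command", "payload": {"increments": "5.5 0 0 0 0; 5.5 0 0 2 0; 5.5 0 0 3 0; 3 -2.7 -0.15 1 0; 0 -2.7 -0.15 0 0"}}

```text
clock: 29.25
position: [0.5419, -0.2643, 0.0915]
tool_rot: [0.481, 0.516, -0.481, 0.52]
ft_force: [0.4, -0.6, 0.2]
finger_gap: 0.466
```

Emit:
{"api": "arm_command", "payload": {"increments": "0 0 0 0 0; 0 0 0 0 0; 0 0 0 0 0;0 0 0 0 0"}}

```text
clock: 29.65
position: [0.5413, -0.2632, 0.0886]
tool_rot: [0.481, 0.518, -0.481, 0.518]
ft_force: [0.4, 0.7, -0.4]
finger_gap: 0.099
```

Run:
```python
from h import *
cap('wrist','w25');cap('top','t25');s=robot.state();M=Rn.from_quat(s['tool_rot']).as_matrix();print(s['position'],np.arctan2(M[1,2],M[0,2]),s['finger_gap'],s['ft_force'])
crop('t25',270,140,450,280,4.4,'t25c')
```

```text
[ 0.54100345 -0.26306436  0.08846179] -1.4974877587220519 0.013570852978927411 [-0.25868607 -0.46934011 -0.907294  ]
```

View pics/w25.png

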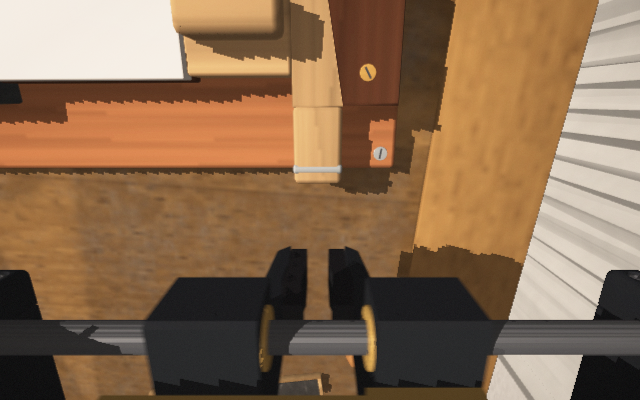

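View pics/t25c.png

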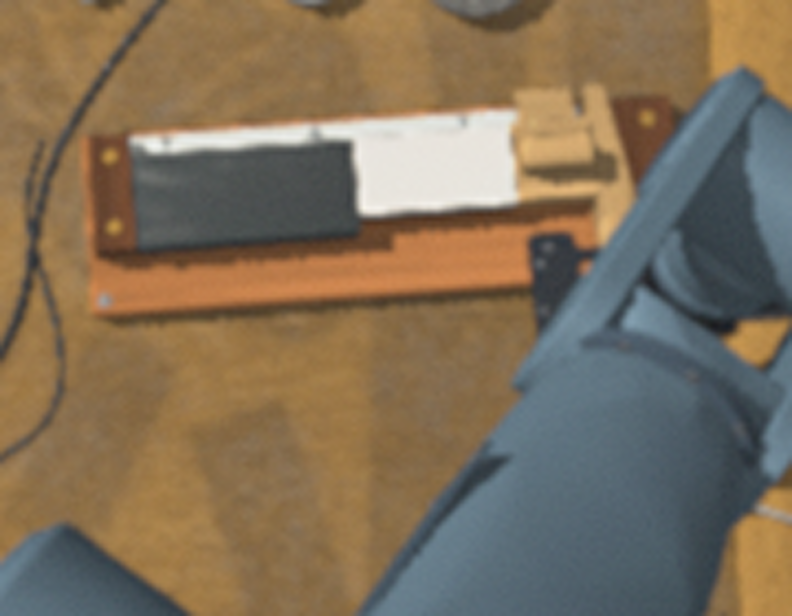

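Emit:
{"api": "arm_command", "payload": {"increments": "0 0 0 -3 0; 0 0 0 -3.1 0; 0 0 0 0 0; 0 1 0.07 0 0; 0 0.6 0.04 0 0"}}

```text
clock: 30.25
position: [0.5587, -0.2629, 0.0296]
tool_rot: [0.482, 0.517, -0.481, 0.519]
ft_force: [0.5, -0.0, 0.7]
finger_gap: 0.008
```

Emit:
{"api": "arm_command", "payload": {"increments": "0 0.3 0.02 0 0; 0 0.2 0.02 0 0; 0 0 0 0 0"}}

```text
clock: 30.55
position: [0.559, -0.2628, 0.0294]
tool_rot: [0.479, 0.52, -0.483, 0.517]
ft_force: [-17.9, -2.3, 10.0]
finger_gap: 0.006
```

Emit:
{"api": "arm_command", "payload": {"increments": "0 0.2 0.01 0 0; 0 0.1 0.01 0 0; 0 0 0 0 0"}}

```text
clock: 30.85
position: [0.5592, -0.2627, 0.0293]
tool_rot: [0.478, 0.521, -0.484, 0.515]
ft_force: [-29.6, -3.7, 19.0]
finger_gap: 0.004
```

Emit:
{"api": "arm_command", "payload": {"increments": "0 0.2 0.01 0 0; 0 0 0 0 0; 0 0 0 0 0"}}

```text
clock: 31.15
position: [0.5593, -0.2627, 0.0293]
tool_rot: [0.477, 0.523, -0.485, 0.514]
ft_force: [-37.7, -3.6, 23.5]
finger_gap: 0.004
```

Emit:
{"api": "arm_command", "payload": {"increments": "0 -0.6 -0.04 0 0; 0 -1 -0.07 0 0; 0 -1 -0.07 0 0; 0 0 0 4 0; 0 0 0 4 0"}}

```text
clock: 31.65
position: [0.5395, -0.2624, 0.1078]
tool_rot: [0.481, 0.519, -0.481, 0.517]
ft_force: [0.0, -0.5, 0.3]
finger_gap: 0.005
```

Emit:
{"api": "arm_command", "payload": {"increments": "0 -1 0 4 0; 0 0 0 4 0; 0 2 2 2 0; 0 2 3 0 0; 0 0 0 0 0"}}

```text
clock: 32.15
position: [0.5728, -0.2104, 0.2097]
tool_rot: [0.481, 0.518, -0.48, 0.52]
ft_force: [0.4, 0.2, -1.5]
finger_gap: 0.0
```

Run:
```python
from h import *
cap('wrist','w26');s=robot.state();print(s['position'],s['finger_gap'],s['ft_force'],s['clock'])
W=world_map('wrist','w26')
crop('w26',100,0,520,240,1.9,'w26c')
```

```text
[ 0.57154208 -0.21158355  0.20869221] 0.006065832710753321 [-0.41015244 -0.2117887   1.02469474] 32.2
```

View pics/w26.png

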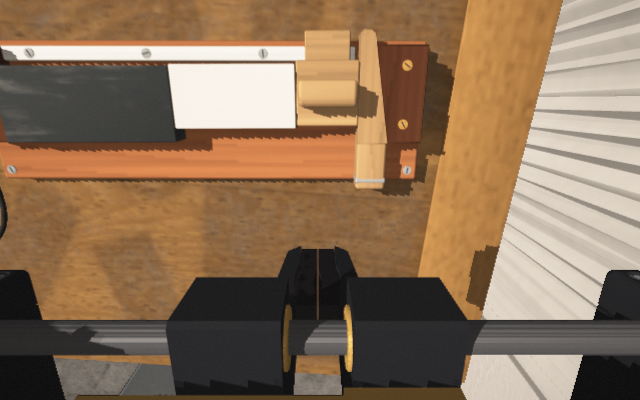

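Run:
```python
from fit import *
W=world_map('wrist','w26')
def med(u,v): return np.median(W[v-3:v+4,u-3:u+4,2]).round(4)
print('z oil',med(40,100),med(150,110),'fine',med(190,95),med(280,95),'pack body',med(345,118),med(315,70),'lip',med(325,45),'wedge',med(368,60),med(370,110),med(370,160),'bed',med(200,160))
crop('w26',160,20,440,200,2.85,'w26c')
```

```text
z oil 0.0439 0.0439 fine 0.044 0.0441 pack body 0.042 0.0423 lip 0.0352 wedge 0.0401 0.04 0.0401 bed 0.0181
```

View pics/w26c.png

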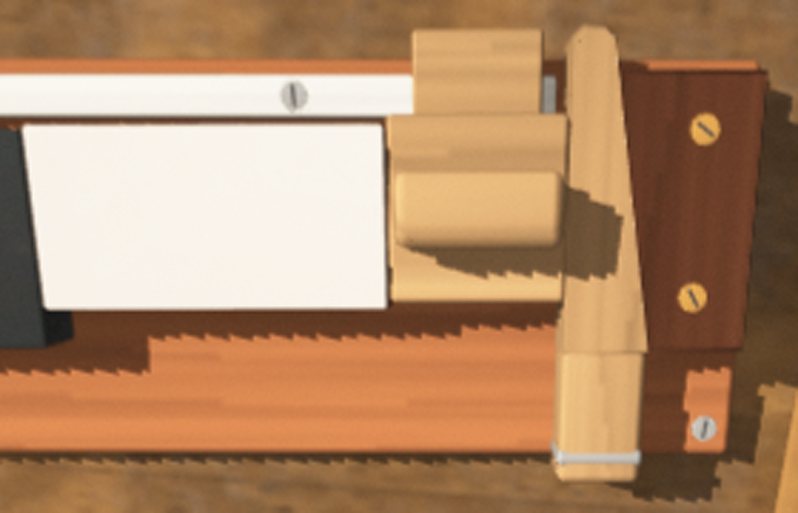

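Run:
```python
from h import *
print(order.sign_off(), robot.state()['clock'])
```

```text
the job is handed in; nothing more can be done
the job is handed in; nothing more can be done
```

The sharpening board is set up and handed in at about 32 s of the 72 s allowed; the hand-in gives no verdict, so I judge it only by my own checks.

**What I did**
1. I pushed the oil stone against the left stop until it stopped moving, at about 19 N.
2. I laid the finishing stone beside it and slid it up end to end.
3. I hooked the packing block over the rail and pushed it up to the row with about 12 N.
4. I drove the wedge in with about 33 N through the grip, then about 38 N on its butt. In that last push the tool advanced only about 0.3 mm.

**What went wrong:** on its first lowering the finishing stone came down on the edge of the oil stone and tilted in the grip, with about 34 N on the wrist. I backed off, set it down again and checked that it lay flat.

**Last checks (wrist camera, arm clear)**
- **Heights:** the tops stand at 44 mm (both stones), 42 mm (packing block) and 40 mm (wedge), so all four lie flat on the 18 mm bed.
- **Row:** no gaps show in the row. The lip is over the rail, and the wedge's step is level with the front of the right stop, where it should be when home.

**Not measured:** I could not read the contact force between wedge and packing block directly; I infer it from the drive force. I did not re-measure the bystanders' positions at the end; I kept the arm clear of them and saw no contact.

**Disagreements:** different views put the board's position 2 to 4 mm apart and its angle about 0.01 rad apart, so I set the fits from close views and from touch.

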